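# Refit and reload the condiment carousel

## Robot

A 7-joint arm with a two-finger parallel gripper is mounted at the origin on a cart in front of the work surface, level with it; the furniture and walls round the work are solid. World frame = base frame: x ahead of the robot, y to its left, z up, the work surface at z = 0. Lengths are in mm, angles in degrees, forces in N, time in s.
With the tool pointing down it reaches from about 425 to 1025 mm from the base axis. Payload 9.4 kg.
Tool frame: the origin (TCP) lies on the centre line of the jaws, within the pads' length; the fingertips stand 11 mm ahead of it and the grasp point (between the pads) lies 8 mm behind it; z points along the fingers, y is the line along which they close (so a half turn about z gives the same grasp; the last joint's range is limited). The gripper opens to 93 mm and grips with 3 to 60 N. Pads are 15 mm wide; open, the fingers measure 128 mm over their backs; the gripper's body (75 mm by 188 mm) begins 65 mm behind the grasp point.
Start: joints at [-71.431, 34.337, -0.143, 91.639, 0.103, 54.024, -4.572], TCP at [282.866, 667.541, 229.618] pointing down, gripper open.
Joint ranges: [-147.43, 147.43], [-19.82, 112.94], [-74.19, 73.91], [6.32, 146.72], [-59.91, 239.91], [6.04, 106.73], [-150.56, 150.56]. Speed limits (degrees/s): [127.2, 127.2, 172.46, 172.46, 180, 180, 180].

## Interface

Orientations are given as [roll, pitch, yaw] about the fixed x, y, z axes, in that order (R = Rz(yaw) Ry(pitch) Rx(roll)).
In Python, from cell import read_state, read_camera, finish_job gives the robot as it stands.
- The arm moves only by the tool send_path, called after ">>>" by a JSON object that holds its "method" and its "body", one argument or row to a line. Schema: {"type":"object","properties":{"plan":{"type":"array","items":{"type":"number"},"minItems":6,"maxItems":60},"aperture":{"type":"number"},"clamp_n":{"type":"number"},"only":{"type":"string"},"quiet":{"type":"boolean"},"lines":{"type":"string"}},"required":["plan"],"additionalProperties":false}. plan is one flat list of numbers that holds 1 to 10 rows one after another, with no inner brackets; each row has 6 numbers: dx, dy, dz in a scale on which 1.0 is 400 mm, then a rotation vector rx, ry, rz in parts of the range, where 1.0 means 360 degrees; each row is the pose to reach, as a shift and turn from the pose commanded when the call began, along the tool's axes at that moment; what a row does not reach only later rows make up. A row lasts 1/10 s, in which the tool goes at most 50 mm and 8.59 degrees, less where a joint would pass 70% of its speed; a pose out of reach is approached as far as the arm can. aperture is the opening from 0.0 (shut) to 1.0 (fully open), set as the call begins (left out keeps the last). The fingers move at their own pace and stop on an object; clamp_n is the grip in N (left out, the last holds). Time passes only in rows, so rows that do not move let the fingers close. The tool returns the time, the measured TCP pose, the force, the opening and the grip force at its end. only (a regular expression) keeps the lines of the reply that match it, lines (a string "A,B") keeps lines A to B, and quiet returns only ok. Input that does not fit is refused with a message, and nothing moves.
- read_state(): the state, without advancing time (a new reading comes with each control period).
- read_camera(name): name is "scene" or "top" or "wrist"; returns a dict with "color" (420x560x3 uint8, red, green, blue), "z_map" (420x560 float32, mm along the optical axis (not along the pixel's ray), 0 where there is no reading), "camera_matrix" (3x3 intrinsics, pixels), "rvec" (rotation vector, rad) and "tvec" (3), from world to camera coordinates, as OpenCV has them. Camera axes: x right, y down, z forward; pixel columns grow to the right and rows downward; lengths in mm; the calibration is good to about 2 mm. A picture is of the moment at which its call begins.
- finish_job(): hands the job in; it is judged then, once.
The state is a dict: "clock": time; "joints": joint angles; "joint_vel": joint speeds; "joint_torque": joint torques, N m; "eef_pos": TCP position; "eef_rot": TCP orientation; "wrist_force": force on the tool from outside, world axes, zero at the start; "ft_torque": the same for the moment, N m; "grip_width": opening from 0.0 (shut) to 1.0 (fully open); "gripper_force": force on a finger pad.
Only numpy, scipy, OpenCV 4.12 (cv2) and the standard library are available. Lean on these libraries where they do the work, as an engineer would, in place of code of your own. Each camera call takes 0.05 s, during which the arm holds its last target. There are 200 camera calls.

## Task

Put the condiment carousel back together: first lift the empty sage-green caddy by its metal collar, turn it until its keyway lines up with the key on the turntable's spindle, and let it down until it sits fully home on the turntable. Then stand the wooden pepper mill in the wide cup, the salt shaker in the cup across from it so that both sides of the table can reach one, and the two black-capped spice jars in the two cups between them, one on each side (either way round). Keep the four condiments upright throughout and leave the onion, the garlic and the teaspoon where they are.

Things in the scene. Friction and masses are not known exactly. Their poses are not given: they have to be found in the camera images.
- turntable: Metal disc 190 mm wide on a fixed black foot; turns stiffly (0.12 N m) about the vertical. Origin on the axis, at the disc's underside, 12 mm over the worktop; disc top at z=8 mm. Round spindle on it, 22 mm diameter, tip at z=68, nose tapered from z=58. Brass key on the spindle's +x side: 5 mm wide, out to 16 mm from the axis, up to z=50. Black line on the disc from key to rim marks +x.
- caddy: Sage green, 0.45 kg. Origin: centre of flat underside, z up. Collar (lifting grip): square metal tube 44 mm outside, faces square to x and y, 75 high; bore 25 goes right through, keyway 8 wide at +x, 17.5 from axis. Cups: rims 28 high, floors z=6. Wide cup, inside 72, at x=+72,y=0; small cups, inside 56, at (-70,0), (0,70), (0,-70). Seated: underside on disc top, same yaw as turntable.
- pepper_mill: Wooden pepper mill, standing, 190 mm tall, 0.18 kg, base 58 mm in diameter, body 58 mm at most up to z = 137 mm, then a round head 50 mm across centred at about z = 158 mm with a small knob on top. Origin at the centre of its underside, z up. The head does not turn or come off and is a good place to grip.
- salt_shaker: Salt shaker, standing, clear body with a grey cap, 90 mm tall, 0.1 kg, 44 mm in diameter up to z = 66 mm, narrower above. Origin at the centre of its underside, z up.
- spice_jar_1: Spice jar, standing, with black cap and white and blue label, 41 mm in diameter, 105 mm tall, 0.11 kg. Origin at the centre of its underside, z up.
- spice_jar_2: Spice jar, standing, with black cap and black label, 41 mm in diameter, 105 mm tall, 0.11 kg. Origin at the centre of its underside, z up.
- onion: Brown onion, 75 mm across, 77 mm tall: a bystander. Origin at the centre of its underside.
- garlic: Bulb of garlic, 60 mm across, 59 mm tall: a bystander. Origin at the centre of its underside.
- teaspoon: Teaspoon lying between the condiments, 130 x 26 x 11 mm, long axis x: a bystander. Origin at the centre of its underside.

How it is judged:
By the outcome, as a careful person would: the job done as asked, in the order asked, and still so for the second after the job is handed in, with the robot touching nothing.
It also fails if it takes over 144 s, if anything falls off the work surface, if the arm or the gripper's body presses on something with over 40 N, if the wrist force passes 120 N, or if a joint passes its speed limit or range.

## Working session

There is one attempt and no reset: what is moved stays moved. The work goes in short steps, Python scripts to look and compute and a tool call to move; the robot and the scene stay as the last step left them, time stands still between calls to the robot, and variables do not carry over. Pictures are saved under pics/ and viewed, at most 14 in all, crops included, and the job is handed in when it is done.

```bash
ls; mkdir -p pics; cat > h.py <<'E'
import numpy as np,cv2
from cell import read_state,read_camera
from scipy.spatial.transform import Rotation as R
def cam(n):
    c=read_camera(n); c['R']=cv2.Rodrigues(np.array(c['rvec'],float))[0]; c['t']=np.array(c['tvec'],float).ravel(); c['K']=np.array(c['camera_matrix']); return c
def save(c,f,s=1.4): cv2.imwrite('pics/'+f,cv2.resize(c['color'][:,:,::-1],None,fx=s,fy=s))
def cloud(c):
    z=c['z_map']; v,u=np.indices(z.shape); K=c['K']
    P=np.stack([(u-K[0,2])/K[0,0]*z,(v-K[1,2])/K[1,1]*z,z],-1)
    W=(P-c['t'])@c['R']; W[z==0]=np.nan; return W
def ray(c,u,v,h):
    d=c['R'].T@np.linalg.inv(c['K'])@[u,v,1]; o=-c['R'].T@c['t']; return o+d*(h-o[2])/d[2]
def pose(): 
    s=read_state(); return np.array(s['eef_pos']),R.from_euler('xyz',s['eef_rot'],degrees=True)
def totool(target):
    p,r=pose(); return r.inv().apply(np.array(target)-p)
E
python3 - <<'E'
from h import *
for n in('top','scene'):
    c=cam(n); save(c,n+'0.png'); print(n,-c['R'].T@c['t'],c['R'][2])
print(read_state())
E
```

```text
pics
top [ 420.83027325  118.62281204 1110.10459718] [ 0.15781364 -0.0107847  -0.98741002]
scene [ 129.28477181 -833.11627386  509.12558839] [ 0.40181021  0.81783021 -0.4119494 ]
{'clock': 0.1, 'joints': array([-71.43082084,  34.38014424,  -0.14499827,  91.67766662,
         0.1031591 ,  54.02525127,  -4.57163554]), 'joint_vel': array([-0.04113722, -0.13378014, -0.01071325, -0.17733803, -0.02584053,
        0.0281552 ,  0.00590194]), 'joint_torque': array([ 5.37540225e-03, -7.66552663e+01,  1.50210723e+00, -2.52929592e+01,
       -5.23390865e-02,  1.37669223e-02,  8.66421738e-05]), 'eef_pos': array([282.70515827, 667.12630345, 228.83562489]), 'eef_rot': array([-1.79917451e+02,  8.12410734e-03,  1.57039578e+02]), 'wrist_force': array([ 0.40644369, -0.4673308 , -0.01903421]), 'ft_torque': array([ 0.00619346,  0.01789973, -0.02824035]), 'gripper_force': 0.0, 'grip_width': 1.0017784846905373}
```

View pics/top0.png

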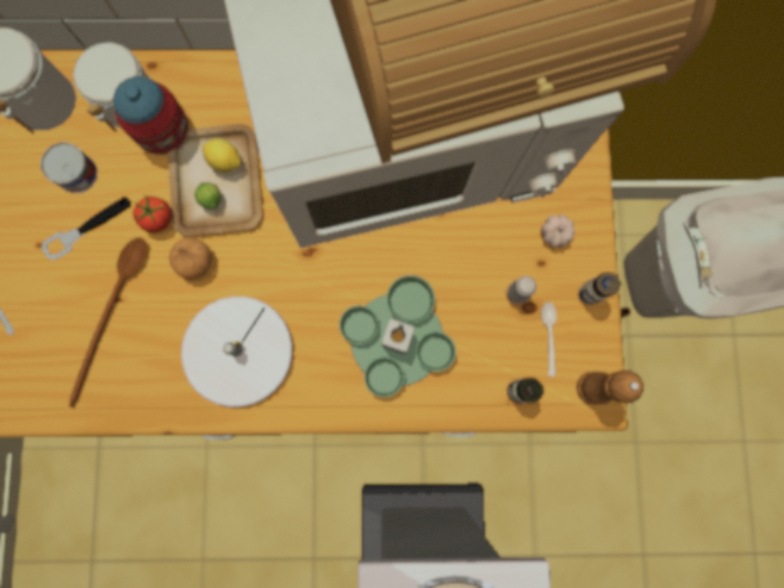

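View pics/scene0.png

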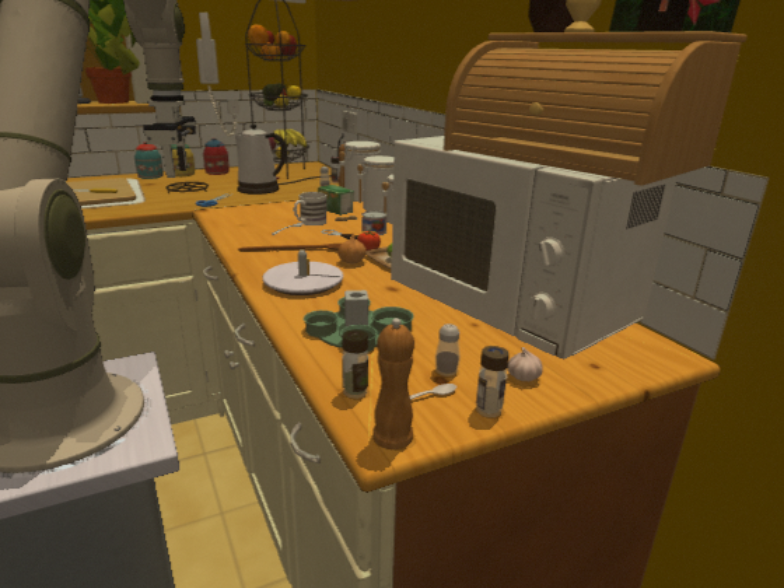

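The pictures (1.4× scale) show the turntable at (237,350) in the top view, with its line running to (265,308). The caddy collar is at (398,336) and its wide cup at (411,300). Salt is at (522,290), the jars at (598,288) and (525,390), the mill at (612,387), and the microwave front edge runs (305,240)-(510,195).

```bash
cat > m.py <<'E'
from h import *
c=cam('top'); W=cloud(c); 
def box(u0,v0,u1,v1): 
    s=(slice(int(v0/1.4),int(v1/1.4)),slice(int(u0/1.4),int(u1/1.4))); return W[s].reshape(-1,3),c['color'][s].reshape(-1,3).astype(int)
def fit(P):
    A=np.c_[2*P[:,:2],np.ones(len(P))]; s=np.linalg.lstsq(A,(P[:,:2]**2).sum(1),rcond=None)[0]; return s[:2],np.sqrt(s[2]+s[:2]@s[:2])
def circ(mask,z):
    k,_=cv2.findContours(mask.astype(np.uint8),cv2.RETR_EXTERNAL,cv2.CHAIN_APPROX_NONE); k=max(k,key=cv2.contourArea)[:,0]
    return fit(np.array([ray(c,u,v,z) for u,v in k]))
# worktop check
P,_=box(300,400,340,425); print('top z',np.nanmedian(P[:,2]))
hsv=cv2.cvtColor(c['color'],cv2.COLOR_RGB2HSV); H,S,V=cv2.split(hsv)
reg=np.zeros(H.shape,bool); reg[int(285/1.4):int(415/1.4),int(170/1.4):int(305/1.4)]=1
m=(reg&(S<70)&(V>100)); print('disc',circ(m,20))
P,C=box(215,330,260,375); k=P[:,2]>72; print('spindle tip',np.nanmean(P[k],0),k.sum(),np.nanmax(P[:,2]))
dark=reg&(V<110)&(S<90); vu=np.argwhere(dark); L=np.array([ray(c,u,v,20) for v,u in vu]); 
d=L[:,:2]-circ(m,20)[0]; r=np.hypot(*d.T); q=(r>40)&(r<90); a=np.degrees(np.arctan2(d[q,1],d[q,0])); print('line ang',np.median(a),a.std(),q.sum())
P,C=box(370,310,425,365); k=(P[:,2]>68)&(P[:,2]<82); 
Q=P[k][:,:2].astype(np.float32); print('collar',Q.mean(0),cv2.minAreaRect(Q),k.sum(),np.nanmax(P[:,2]))
for n,b in dict(wide=(380,270,440,330),back=(355,350,410,400),l=(335,300,382,350),r=(415,330,460,375)).items():
    P,C=box(*b); k=(P[:,2]>20)&(P[:,2]<34); print(n,fit(P[k]),k.sum())
for n,b,h,t in (('mill',(570,360,650,415),190,140),('salt',(500,265,540,310),90,60),('j1',(575,262,625,312),105,85),('j2',(500,370,550,412),105,85),('garlic',(535,205,580,255),59,30),('onion',(165,230,215,285),77,40)):
    P,C=box(*b); k=(P[:,2]>t)&(P[:,2]<h+12); p=P[k]; z=np.nanmax(p[:,2]); print(n,fit(p[p[:,2]<z]),np.nanmedian(p,0),z,p.min(0),p.max(0))
P,C=box(540,300,560,375); k=(P[:,2]>4)&(P[:,2]<30); print('spoon',P[k].min(0),P[k].max(0))
P,C=box(270,60,620,245); k=(P[:,2]>30)&(P[:,2]<250); p=P[k]; i=[p[(p[:,1]>y)&(p[:,1]<y+30)][:,0].min() if ((p[:,1]>y)&(p[:,1]<y+30)).any() else None for y in range(-300,300,60)]; print('mw front x by y',i,np.nanmax(P[:,2]))
np.save('top.npy',W)
E
python3 m.py
```

```text
top z -1.2865675974808573
disc (array([505.66887181, 366.11935628]), np.float64(93.68805123702971))
spindle tip [506.16074871 366.00454018  76.98587431] 61 83.53246357948308
line ang nan nan 0
collar [525.19366   90.655426] ((525.4176635742188, 90.62399291992188), (43.69162368774414, 43.83555603027344), 69.87525939941406) 264 78.08838120464897
wide (array([592.97456971,  66.75436585]), np.float64(39.70372463456261)) 257
back (array([460.70903952, 113.24964229]), np.float64(31.93835587381174)) 213
l (array([548.76361763, 156.53155078]), np.float64(31.609645837858814)) 193
r (array([502.45380818,  24.71967013]), np.float64(31.569424251279138)) 201
mill (array([ 437.30294534, -245.30264113]), np.float64(17.298479291477143)) [ 436.75059575 -241.70093188  170.37498258] 191.82340347013402 [ 413.50295577 -271.5902823   140.18470975] [ 461.45152679 -222.78514746  191.82340347]
salt (array([ 603.99684689, -121.32027756]), np.float64(12.338239032728742)) [ 602.91051422 -119.61226081   83.72606762] 92.5687578063137 [ 588.08465181 -138.5818659    60.45353702] [ 621.24801752 -105.53389047   92.56
[... 530 characters left out ...]
)) [ 711.5442966  -192.91578397   38.84220992] 59.8210815950857 [ 688.71940004 -223.13381592   30.01914005] [ 740.74314285 -171.09721246   59.8210816 ]
onion (array([665.79962203, 447.19854558]), np.float64(23.27089485324657)) [663.63996056 444.00571435  52.27423101] 76.03133506707849 [632.05776062 413.5402674   40.09045138] [699.02373573 480.44244718  76.03133507]
spoon [ 466.44569892 -193.687919      4.00033303] [ 592.11849229 -165.86860966   15.19633109]
mw front x by y [None, np.float64(693.870850175445), np.float64(695.2407627662589), np.float64(763.6299556562827), np.float64(753.2425716257529), np.float64(739.0082717665072), np.float64(724.8418146390653), np.float64(709.904895045182), np.float64(696.1466540265019), np.float64(684.6690061099339)] 505.7005195051789
  return _methods._mean(a, axis=axis, dtype=dtype,
  ret = ret.dtype.type(ret / rcount)
  ret = _var(a, axis=axis, dtype=dtype, out=out, ddof=ddof,
  arrmean = um.true_divide(arrmean, div, out=arrmean,
  ret = ret.dtype.type(ret / rcount)
```

```bash
python3 - <<'E'
from h import *
c=cam('top'); g=cv2.cvtColor(c['color'],cv2.COLOR_RGB2GRAY).astype(np.float32)
o=np.array([505.8,366.1]); tt=np.arange(-180,180,1.)
pr=[]
for t in tt:
    v=[]
    for r in range(45,88,3):
        p=np.array([*(o+r*np.array([np.cos(np.radians(t)),np.sin(np.radians(t))])),20.])
        q=c['K']@(c['R']@p+c['t']); q=q/q[2]; v.append(g[int(round(q[1])),int(round(q[0]))])
    pr.append(np.mean(v))
pr=np.array(pr); i=pr.argsort()[:9]; print(sorted(zip(tt[i],pr[i])),np.median(pr)); w=np.clip(np.median(pr)-15-pr,0,None); k=abs(tt-tt[i[0]])<8; print((w*tt)[k].sum()/w[k].sum())
# tool deltas
p,r=pose(); print(p,r.as_euler('xyz',degrees=True)); print('to collar',totool([525.4,90.6,200]))
c=cam('wrist'); print('wrist cam',-c['R'].T@c['t'],c['R'][2])
E
```

```text
[(np.float64(-35.0), np.float32(189.73334)), (np.float64(-34.0), np.float32(175.8)), (np.float64(-33.0), np.float32(157.6)), (np.float64(-32.0), np.float32(147.2)), (np.float64(-31.0), np.float32(143.33333)), (np.float64(-30.0), np.float32(150.13333)), (np.float64(-29.0), np.float32(163.33333)), (np.float64(-28.0), np.float32(175.66667)), (np.float64(-27.0), np.float32(187.33333))] 200.46666
-31.07559389002332
[282.74555752 667.29439493 229.08668707] [-1.79945635e+02  4.94475481e-03  1.57038225e+02]
to collar [-448.40352931 -436.30876468   29.53939287]
wrist cam [222.7698285  694.55601313 384.22046219] [ 0.21865084 -0.09310998 -0.97135078]
```

The rows are not in the units I measure in: shifts go in shares of 400 mm and turns go in shares of 360 degrees. I convert before sending: -350 mm is -0.875, -340 mm is -0.85, -3.6 degrees is -0.01.

>>> {"method": "send_path", "body": {
  "plan": [-0.075, -0.0725, 0, 0, 0, 0, -0.175, -0.17, 0, 0, 0, 0, -0.275, -0.2675, 0, 0, 0, 0, -0.375, -0.365, 0, 0, 0, -0.0028, -0.475, -0.4625, 0, 0, 0, -0.0056, -0.575, -0.56, 0, 0, 0, -0.0083, -0.675, -0.6575, 0, 0, 0, -0.01, -0.775, -0.755, 0, 0, 0, -0.01, -0.8375, -0.815, 0, 0, 0, -0.01, -0.875, -0.85, 0, 0, 0, -0.01],
  "aperture": 1.0,
  "clamp_n": 30
}}

```text
clock: 1.25
eef_pos: [473.1, 215.6, 229.9]
eef_rot: [180.0, 0.0, 160.6]
wrist_force: [1.2, -0.5, 0.1]
grip_width: 1.001
gripper_force: 0.0
```

```bash
python3 -c "
from h import *
print(totool([525.4,90.6,200]))"
```

```text
[ -90.84482789 -100.56957606   29.87772423]
```

To row units: -100.5 mm is -0.2513, -93 mm is -0.2325.

>>> {"method": "send_path", "body": {
  "plan": [-0.075, -0.0825, 0, 0, 0, 0, -0.15, -0.165, 0.05, 0, 0, 0, -0.2125, -0.2325, 0.125, 0, 0, 0, -0.2275, -0.2513, 0.2, 0, 0, 0, -0.2275, -0.2513, 0.225, 0, 0, 0, -0.2275, -0.2513, 0.225, 0, 0, 0, -0.2275, -0.2513, 0.225, 0, 0, 0]
}}

```text
clock: 1.95
eef_pos: [525.1, 94.4, 140.4]
eef_rot: [180.0, 0.0, 160.7]
wrist_force: [-0.0, 1.1, -0.2]
grip_width: 1.004
gripper_force: 0.0
```

```bash
python3 - <<'E'
from h import *
print(totool([525.4,90.6,52]))
c=cam('wrist'); save(c,'w1.png'); W=cloud(c); k=(W[...,2]>70)&(W[...,2]<80)&(abs(W[...,0]-525)<45)&(abs(W[...,1]-90)<45)
Q=W[k][:,:2].astype(np.float32); print(Q.mean(0),cv2.minAreaRect(Q),k.sum())
E
```

```text
[-1.54078733 -3.53788852 88.38344243]
[522.06415  93.02272] ((523.362060546875, 92.63941955566406), (44.027732849121094, 43.769290924072266), 70.30792236328125) 3091
```

View pics/w1.png

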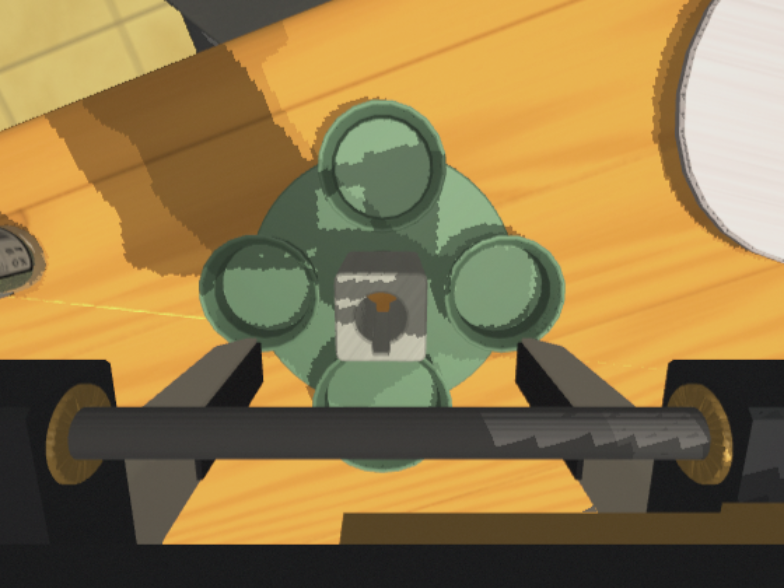

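The wrist view shows the collar square at (381,317) between the fingers, with its keyway pointing down towards the wide cup. The yaw agrees with the top view at about -19.5°.

To row units: 86 mm is 0.215, 75 mm is 0.1875.

>>> {"method": "send_path", "body": {
  "plan": [0, 0.005, 0.05, 0, 0, 0, 0, 0.005, 0.1, 0, 0, 0, 0, 0.005, 0.15, 0, 0, 0, 0, 0.005, 0.1875, 0, 0, 0, 0, 0.005, 0.215, 0, 0, 0, 0, 0.005, 0.215, 0, 0, 0, 0, 0.005, 0.215, 0, 0, 0, 0, 0.005, 0.215, 0, 0, 0]
}}

```text
clock: 2.8
eef_pos: [526.2, 95.1, 54.6]
eef_rot: [180.0, 0.1, 160.6]
wrist_force: [0.2, -0.1, -0.6]
grip_width: 1.004
gripper_force: 0.0
```

```bash
python3 -c "
from h import *
print(totool([524.4,91.6,52]))"
```

```text
[ 0.52821796 -3.93501149  2.56840695]
```

>>> {"method": "send_path", "body": {
  "plan": [0, 0, 0, 0, 0, 0, 0, 0, 0, 0, 0, 0, 0, 0, 0, 0, 0, 0, 0, 0, 0, 0, 0, 0, 0, 0, 0, 0, 0, 0, 0, 0, 0, 0, 0, 0],
  "aperture": 0.0,
  "clamp_n": 50
}}

```text
clock: 3.4
eef_pos: [525.5, 94.5, 53.6]
eef_rot: [-180.0, -0.0, 160.6]
wrist_force: [-1.5, -3.3, 2.2]
grip_width: 0.535
gripper_force: 1.5
```

>>> {"method": "send_path", "body": {
  "plan": [0, 0, 0, 0, 0, 0, 0, 0, 0, 0, 0, 0, 0, 0, 0, 0, 0, 0, 0, 0, 0, 0, 0, 0]
}}

```text
clock: 3.8
eef_pos: [525.4, 94.5, 53.6]
eef_rot: [-180.0, -0.0, 160.6]
wrist_force: [-1.0, -2.9, 2.0]
grip_width: 0.47
gripper_force: 50.0
```

```bash
python3 - <<'E'
from h import *
p,r=pose(); print(p)
c=cam('wrist'); W=cloud(c); k=(W[...,2]>68)&(W[...,2]<80)&(abs(W[...,0]-525)<45)&(abs(W[...,1]-90)<45)
Q=W[k][:,:2].astype(np.float32); b=cv2.minAreaRect(Q); print(b); print(r.inv().apply(np.array([*b[0],75])-p))
E
```

```text
[525.44068653  94.50035837  53.59854552]
((524.5912475585938, 96.60648345947266), (74.40821075439453, 44.337608337402344), 70.3025131225586)
[  1.50674786   1.693494   -21.40190067]
```

To row units: -120 mm is -0.3, -115 mm is -0.2875.

>>> {"method": "send_path", "body": {
  "plan": [0, 0, -0.025, 0, 0, 0, 0, 0, -0.075, 0, 0, 0, 0, 0, -0.15, 0, 0, 0, 0, 0, -0.225, 0, 0, 0, 0, 0, -0.2875, 0, 0, 0, 0, 0, -0.3, 0, 0, 0, 0, 0, -0.3, 0, 0, 0, 0, 0, -0.3, 0, 0, 0]
}}

```text
clock: 4.65
eef_pos: [525.1, 95.0, 172.7]
eef_rot: [-180.0, -0.1, 160.7]
wrist_force: [0.3, -0.0, -4.1]
grip_width: 0.468
gripper_force: 50.0
```

```bash
cat > held.py <<'E'
from h import *
p,r=pose(); print('tcp',p,r.as_euler('xyz',degrees=True)[2]); zc=p[2]+21.4
for n in('top','wrist'):
    c=cam(n); W=cloud(c)
    if n=='top':
        d=W-p; k=(W[...,2]>zc-50)&(W[...,2]<zc-30)&(np.hypot(d[...,0],d[...,1])<125)
        hs=cv2.cvtColor(c['color'],cv2.COLOR_RGB2HSV); g=(hs[...,0]>55)&(hs[...,0]<90)&(hs[...,1]>50)&(np.hypot(d[...,0],d[...,1])<135)
        print('green z',np.nanpercentile(W[g][:,2],[5,50,95]),g.sum())
    s=(W[...,2]>72)&(W[...,2]<84)&(np.hypot(W[...,0]-506,W[...,1]-366)<16)
    print(n,'spindle',np.nanmean(W[s],0) if s.any() else None,s.sum())
    save(c,'held_%s.png'%n)
E
python3 held.py; python3 -c "
from h import *
print(totool([506,366,173]))"
```

```text
tcp [525.08348111  94.96139236 172.68556862] 160.6632293596357
green z [123.52157695 139.02155019 146.55533205] 14
top spindle [506.04626252 365.89015681  76.67050179] 58
wrist spindle None 0
[107.76945687 249.60167197  -0.79017659]
```

View pics/held_wrist.png

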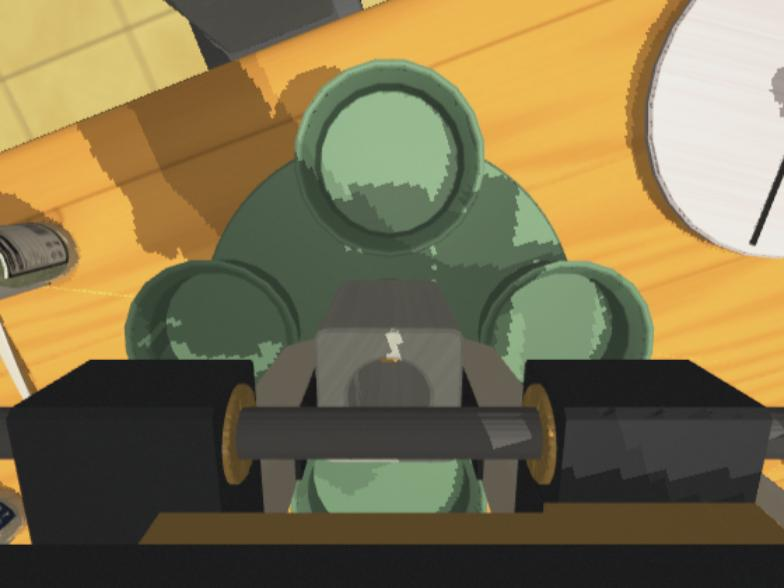

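The caddy is held level. The turntable is at the right edge of the image and its line is visible at (770,200).

To row units: 130 mm is 0.325, 105 mm is 0.2625, 11.7 degrees is 0.0325.

>>> {"method": "send_path", "body": {
  "plan": [0.025, 0.05, 0, 0, 0, 0.0056, 0.0625, 0.1125, 0, 0, 0, 0.0111, 0.1, 0.1875, 0, 0, 0, 0.0194, 0.1375, 0.2625, 0, 0, 0, 0.0278, 0.1625, 0.3125, 0, 0, 0, 0.0325, 0.175, 0.325, 0, 0, 0, 0.0325, 0.175, 0.325, 0, 0, 0, 0.0325, 0.175, 0.325, 0, 0, 0, 0.0325]
}}

```text
clock: 5.55
eef_pos: [502.6, 239.2, 173.0]
eef_rot: [-179.9, -0.0, 148.9]
wrist_force: [0.6, -1.2, -4.2]
grip_width: 0.471
gripper_force: 50.0
```

```bash
cat >> held.py <<'E'
g=c['color'].astype(int).sum(-1)
Q=np.argwhere((g<200)&(np.abs(W[...,2]-20)<6)&(np.hypot(W[...,0]-506,W[...,1]-366)<93)&(np.hypot(W[...,0]-506,W[...,1]-366)>35))
if len(Q)>20:
    L=np.array([ray(c,u,v,20)[:2] for v,u in Q],np.float32); vx,vy,x0,y0=cv2.fitLine(L,cv2.DIST_HUBER,0,.01,.01).ravel(); t=np.array([506,366])-[x0,y0]; print('line',np.degrees(np.arctan2(vy,vx)),'pt',x0,y0,'offset of 506,366 from line',vx*t[1]-vy*t[0],len(L))
rel=lambda q:r.inv().apply(np.array(q)-p)
s=(W[...,2]>zc-4)&(W[...,2]<zc+5)&(np.hypot(W[...,0]-p[0],W[...,1]-p[1])<26)
q=np.array([rel(x) for x in W[s]]); print('collar in tool: x',np.percentile(q[:,0],[1,99]),'y',np.percentile(q[:,1],[1,99]),'z',np.median(q[:,2]))
E
python3 held.py;  python3 -c "
from h import *
print(totool([506,366,153]))"
```

```text
tcp [502.61540202 239.16899935 173.03269271] 148.91343900518345
green z [122.47161389 126.50658456 140.42731982] 33
top spindle None 0
wrist spindle [503.09688667 367.28288649  77.75797427] 662
collar in tool: x [-19.73425512  23.22618818] y [-22.21654413  23.36535058] z -21.549119321479132
[ 63.20564961 110.33355291  20.27593044]
```

View pics/held_wrist.png

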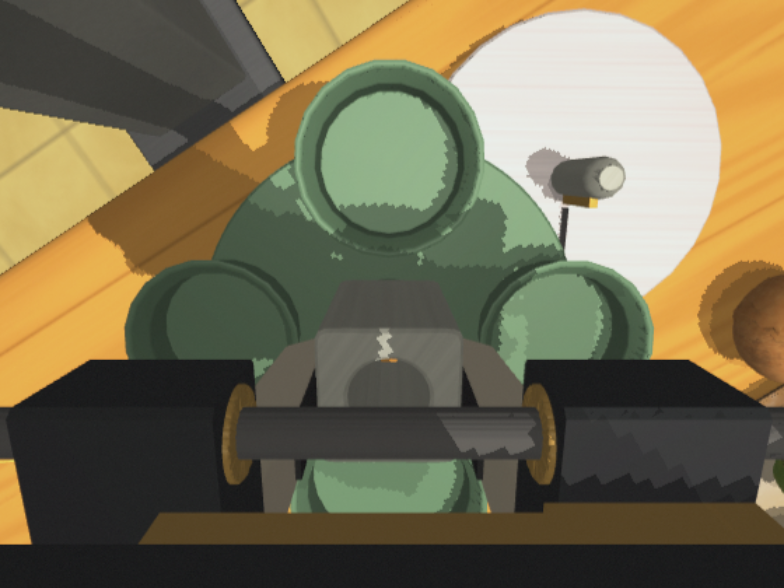

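The spindle's light top face is at (612,177), the brass key at (580,202) and the line at (564,230). The keyway and the key face the same way.

```bash
python3 - <<'E'
from h import *
p,r=pose(); c=cam('wrist'); W=cloud(c)
k=(W[...,2]>78.6)&(W[...,2]<82)&(np.hypot(W[...,0]-505,W[...,1]-366)<20)
vu=np.argwhere(k); print(len(vu), W[k].mean(0), W[k].min(0),W[k].max(0))
g=c['color'].astype(int); reg=np.zeros(k.shape,bool); reg[108:145,395:450]=1
hs=cv2.cvtColor(c['color'],cv2.COLOR_RGB2HSV)
print(hs[126,430:446].tolist())
for (u,v) in [(437,126.4),tuple(vu.mean(0)[::-1])]:
    q=ray(c,u,v,80); print(u,v,q,r.inv().apply(q-p))
# line at disc: base points
for u,v in [(565,210),(562.5,245)]: print(ray(c,u/1.4,v/1.4,20))
a,b=ray(c,565/1.4,210/1.4,20),ray(c,562.5/1.4,245/1.4,20); d=b-a; print(np.degrees(np.arctan2(d[1],d[0])))
E
```

```text
311 [503.99854311 368.63021488  80.01484447] [496.67429906 361.49429646  78.61311507] [510.88121804 376.04545142  81.8996423 ]
[[29, 26, 218], [29, 25, 218], [29, 26, 218], [29, 26, 218], [27, 27, 216], [29, 26, 216], [29, 26, 216], [28, 28, 216], [27, 26, 217], [27, 26, 219], [27, 24, 219], [29, 23, 218], [27, 26, 217], [29, 27, 216], [29, 27, 216], [27, 27, 167]]
437 126.4 [504.65915079 369.99202138  80.        ] [ 66.43386423 113.12933483  93.27248067]
434.8360128617363 126.58842443729904 [503.99330746 368.64284311  80.        ] [ 66.30536877 111.63029652  93.27402378]
[521.70955184 359.24128633  20.        ]
[540.81911901 348.06528927  20.        ]
-30.320709404168518
```

To row units: 110.7 mm is 0.2768, 64.5 mm is 0.1613.

```bash
python3 -c "
from h import *
p,r=pose(); np.save('tgt.npy',p+r.apply([64.5,110.7,0])); print(p+r.apply([64.5,110.7,0]))"
```

```text
[505.18862993 367.1904399  173.45492362]
```

>>> {"method": "send_path", "body": {
  "plan": [0.025, 0.045, 0, 0, 0, 0, 0.0625, 0.1125, 0, 0, 0, 0, 0.1, 0.1875, 0, 0, 0, 0, 0.1375, 0.2425, 0, 0, 0, 0, 0.155, 0.27, 0, 0, 0, 0, 0.1613, 0.2768, 0.025, 0, 0, 0, 0.1613, 0.2768, 0.05, 0, 0, 0, 0.1613, 0.2768, 0.0625, 0, 0, 0, 0.1613, 0.2768, 0.0625, 0, 0, 0, 0.1613, 0.2768, 0.0625, 0, 0, 0]
}}

```text
clock: 6.7
eef_pos: [504.9, 367.6, 148.5]
eef_rot: [-180.0, 0.0, 148.9]
wrist_force: [-0.0, 0.3, -4.2]
grip_width: 0.47
gripper_force: 50.0
```

>>> {"method": "send_path", "body": {
  "plan": [0, 0, 0, 0, 0, 0, 0, 0, 0, 0, 0, 0]
}}

```text
clock: 6.9
eef_pos: [504.9, 368.7, 149.0]
eef_rot: [180.0, 0.0, 148.9]
wrist_force: [0.0, 0.5, -4.3]
grip_width: 0.469
gripper_force: 50.0
```

```bash
python3 -c "
from h import *
print(totool(np.load('tgt.npy')))"
```

```text
[ -1.04783671  -1.08259511 -24.44706348]
```

To row units: 20 mm is 0.05, 18 mm is 0.045.

>>> {"method": "send_path", "body": {
  "plan": [-0.0013, -0.002, 0.0075, 0, 0, 0, -0.0013, -0.002, 0.0175, 0, 0, 0, -0.0013, -0.002, 0.0275, 0, 0, 0, -0.0013, -0.002, 0.035, 0, 0, 0, -0.0013, -0.002, 0.04, 0, 0, 0, -0.0013, -0.002, 0.045, 0, 0, 0, -0.0013, -0.002, 0.05, 0, 0, 0, -0.0013, -0.002, 0.05, 0, 0, 0]
}}

```text
clock: 7.7
eef_pos: [504.5, 367.8, 128.4]
eef_rot: [-180.0, -0.0, 148.9]
wrist_force: [0.2, -0.6, -4.3]
grip_width: 0.47
gripper_force: 50.0
```

```bash
python3 -c "
from h import *
print(totool(np.load('tgt.npy')),read_state()['ft_torque'])"
```

```text
[ -0.86987198  -0.18911131 -45.09596187] [-0.01676536  0.03388423 -0.04944597]
```

To row units: 8 mm is 0.02, 6 mm is 0.015.

>>> {"method": "send_path", "body": {
  "plan": [0, 0, 0.005, 0, 0, 0, 0, 0, 0.01, 0, 0, 0, 0, 0, 0.015, 0, 0, 0, 0, 0, 0.02, 0, 0, 0, 0, 0, 0.02, 0, 0, 0]
}}

```text
clock: 8.2
eef_pos: [504.5, 367.7, 120.3]
eef_rot: [-180.0, -0.0, 148.9]
wrist_force: [-0.3, -0.2, -3.9]
grip_width: 0.47
gripper_force: 50.0
```

```bash
python3 -c "
from h import *
print(read_state()['ft_torque'])"
```

```text
[-0.05577369  0.0141781  -0.02208095]
```

To row units: 12 mm is 0.03, 10 mm is 0.025.

>>> {"method": "send_path", "body": {
  "plan": [0, 0, 0.005, 0, 0, 0, 0, 0, 0.01, 0, 0, 0, 0, 0, 0.015, 0, 0, 0, 0, 0, 0.02, 0, 0, 0, 0, 0, 0.025, 0, 0, 0, 0, 0, 0.03, 0, 0, 0, 0, 0, 0.03, 0, 0, 0]
}}

```text
clock: 8.9
eef_pos: [504.5, 367.8, 108.3]
eef_rot: [-180.0, -0.0, 148.9]
wrist_force: [-0.1, 0.4, -3.9]
grip_width: 0.474
gripper_force: 50.0
```

```bash
python3 -c "
from h import *
print(read_state()['ft_torque'])"
```

```text
[-0.04083463  0.02119525 -0.00924722]
```

To row units: 31 mm is 0.0775, 28 mm is 0.07.

>>> {"method": "send_path", "body": {
  "plan": [0, 0, 0.01, 0, 0, 0, 0, 0, 0.02, 0, 0, 0, 0, 0, 0.03, 0, 0, 0, 0, 0, 0.04, 0, 0, 0, 0, 0, 0.05, 0, 0, 0, 0, 0, 0.06, 0, 0, 0, 0, 0, 0.07, 0, 0, 0, 0, 0, 0.0775, 0, 0, 0, 0, 0, 0.0775, 0, 0, 0]
}}

```text
clock: 9.8
eef_pos: [504.4, 367.7, 77.1]
eef_rot: [-180.0, -0.0, 148.9]
wrist_force: [0.3, 0.6, -4.2]
grip_width: 0.472
gripper_force: 50.0
```

>>> {"method": "send_path", "body": {
  "plan": [0, 0, 0.0025, 0, 0, 0, 0, 0, 0.005, 0, 0, 0, 0, 0, 0.0075, 0, 0, 0, 0, 0, 0.01, 0, 0, 0, 0, 0, 0.01, 0, 0, 0]
}}

```text
clock: 10.3
eef_pos: [504.7, 367.9, 73.7]
eef_rot: [180.0, 0.0, 148.9]
wrist_force: [-0.4, -0.1, -2.5]
grip_width: 0.469
gripper_force: 50.0
```

```bash
python3 -c "
from h import *
print(read_state()['ft_torque'])"
```

```text
[-0.06139427 -0.02215731  0.06262464]
```

To row units: 1 mm is 0.0025.

>>> {"method": "send_path", "body": {
  "plan": [0, 0, 0.0025, 0, 0, 0, 0, 0, 0.0025, 0, 0, 0]
}}

```text
clock: 10.5
eef_pos: [504.7, 367.9, 73.6]
eef_rot: [180.0, 0.0, 148.9]
wrist_force: [-2.1, -1.0, 6.8]
grip_width: 0.472
gripper_force: 50.0
```

>>> {"method": "send_path", "body": {
  "plan": [0, 0, 0, 0, 0, 0, 0, 0, 0, 0, 0, 0, 0, 0, 0, 0, 0, 0, 0, 0, 0, 0, 0, 0, 0, 0, 0, 0, 0, 0, 0, 0, 0, 0, 0, 0, 0, 0, 0, 0, 0, 0],
  "aperture": 1.0
}}

```text
clock: 11.2
eef_pos: [504.6, 367.8, 72.6]
eef_rot: [-180.0, 0.0, 148.9]
wrist_force: [0.9, 0.4, 0.3]
grip_width: 0.987
gripper_force: 0.0
```

>>> {"method": "send_path", "body": {
  "plan": [0, 0, -0.025, 0, 0, 0, 0, 0, -0.075, 0, 0, 0, 0, 0, -0.15, 0, 0, 0, 0, 0, -0.25, 0, 0, 0, 0, 0, -0.35, 0, 0, 0, 0, 0, -0.425, 0, 0, 0, 0, 0, -0.45, 0, 0, 0, 0, 0, -0.45, 0, 0, 0]
}}

```text
clock: 12.0
eef_pos: [505.1, 368.2, 254.5]
eef_rot: [179.8, 0.1, 148.9]
wrist_force: [-0.8, -0.3, 0.4]
grip_width: 0.998
gripper_force: 0.0Traceback (most recent call last):
```

```bash
python3 - <<'E'
from h import *
c=cam('wrist'); W=cloud(c); save(c,'seat.png')
def fit(P):
    A=np.c_[2*P[:,:2],np.ones(len(P))]; s=np.linalg.lstsq(A,(P[:,:2]**2).sum(1),rcond=None)[0]; return s[:2],np.sqrt(s[2]+s[:2]@s[:2])
k=(W[...,2]>88)&(W[...,2]<105)&(np.hypot(W[...,0]-505,W[...,1]-367)<40)
Q=W[k].astype(np.float32); print(cv2.minAreaRect(Q[:,:2]),np.median(Q[:,2]))
E
```

```text
  File "<stdin>", line 6, in <module>
cv2.error: OpenCV(4.12.0) /io/opencv/modules/imgproc/src/convhull.cpp:143: error: (-215:Assertion failed) total >= 0 && (depth == CV_32F || depth == CV_32S) in function 'convexHull'
```

View pics/seat.png

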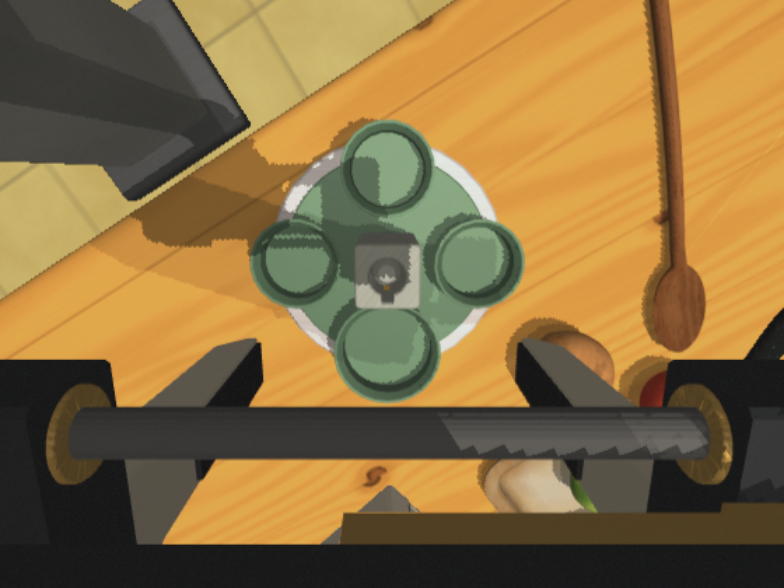

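The caddy has seated: contact came at exactly the expected height, and the picture shows it level on the disc with the spindle visible in the collar at (387,275). I'll check the cup positions and heights, then move to the mill.

```bash
cat > cups.py <<'E'
from h import *
def fit(P):
    A=np.c_[2*P[:,:2],np.ones(len(P))]; s=np.linalg.lstsq(A,(P[:,:2]**2).sum(1),rcond=None)[0]; return s[:2].round(1),np.sqrt(s[2]+s[:2]@s[:2]).round(1)
E
python3 - <<'E'
from cups import *
for n in ('wrist','top'):
    c=cam(n); W=cloud(c)
    for m,q in dict(wide=(566.7,330.2),back=(445,403.4),left=(541,427.3),right=(469,307.3)).items():
        d=np.hypot(W[...,0]-q[0],W[...,1]-q[1]); k=(d<50)&(W[...,2]>43)&(W[...,2]<54); f=(d<18)
        print(n,m,fit(W[k]) if k.sum()>20 else None,k.sum(),'rim',np.nanpercentile(W[k][:,2],95) if k.any() else 0,'floor',np.nanmedian(W[f][:,2]) if f.any() else 0)
print(totool([436.5,-244.5,254]))
E
```

```text
wrist wide (array([565.7, 332.8]), np.float64(39.8)) 954 rim 48.79157312350757 floor 26.12127339193313
wrist back (array([445.8, 405.1]), np.float64(32.5)) 1166 rim 49.098212474457206 floor 26.120256711872354
wrist left (array([540.2, 429.8]), np.float64(31.9)) 961 rim 48.9160226093197 floor 251.26787198384963
wrist right (array([467.9, 310.3]), np.float64(31.8)) 968 rim 48.817625443325824 floor 26.73840104559532
top wide (array([567.9, 330.4]), np.float64(40.0)) 202 rim 49.49132099228201 floor 25.89433085889261
top back (array([446.6, 404. ]), np.float64(32.2)) 98 rim 49.64276838815102 floor 25.195052869994168
top left (array([542.3, 427.9]), np.float64(32.8)) 43 rim 49.97139076371529 floor 26.296255539272632
top right (array([470.4, 307.8]), np.float64(32.2)) 160 rim 49.49973079146434 floor 671.2029874169466
[-257.92382    -558.97640759   -1.76799479]
```

To row units: -370 mm is -0.925, -330 mm is -0.825.

>>> {"method": "send_path", "body": {
  "plan": [-0.025, -0.05, 0, 0, 0, 0, -0.0625, -0.1375, 0, 0, 0, 0, -0.105, -0.23, 0, 0, 0, 0, -0.15, -0.325, 0, 0, 0, 0, -0.1975, -0.425, 0, 0, 0, 0, -0.2425, -0.525, 0, 0, 0, 0, -0.2875, -0.625, 0, 0, 0, 0, -0.335, -0.725, 0, 0, 0, 0, -0.38, -0.825, 0, 0, 0, 0, -0.4275, -0.925, 0, 0, 0, 0]
}}

```text
clock: 13.15
eef_pos: [458.9, -38.9, 251.4]
eef_rot: [-179.9, -0.1, 149.0]
wrist_force: [0.5, -0.5, -0.1]
grip_width: 0.998
gripper_force: 0.0
```

>>> {"method": "send_path", "body": {
  "plan": [-0.0475, -0.1, 0, 0, 0, 0, -0.0925, -0.2, 0, 0, 0, 0, -0.1375, -0.3, 0, 0, 0, 0, -0.18, -0.3875, 0, 0, 0, 0, -0.205, -0.45, 0, 0, 0, 0, -0.2175, -0.4725, 0, 0, 0, 0, -0.2175, -0.4725, 0, 0, 0, 0, -0.2175, -0.4725, 0, 0, 0, 0]
}}

```text
clock: 13.95
eef_pos: [437.2, -242.8, 251.9]
eef_rot: [180.0, -0.1, 149.0]
wrist_force: [0.4, -0.0, 0.2]
grip_width: 0.999
gripper_force: 0.0
```

```bash
cat > obj.py <<'E'
import sys
from cups import *
x,y,zlo,zhi,rad=map(float,sys.argv[1:6]); p,r=pose(); print('tcp',p,r.as_euler('xyz',degrees=True))
for n in('wrist','top'):
    c=cam(n); W=cloud(c); k=(np.hypot(W[...,0]-x,W[...,1]-y)<rad)&(W[...,2]>zlo)&(W[...,2]<zhi)
    if k.sum()>15:
        P=W[k]; b=cv2.minEnclosingCircle(P[:,:2].astype(np.float32)); t=P[P[:,2]>np.percentile(P[:,2],70)]
        print(n,k.sum(),'encl',b,'top30 mean',t.mean(0),'zmax',P[:,2].max(),'rel',r.inv().apply([*b[0],0]-p))
    if len(sys.argv)>6 and n=='wrist': save(c,sys.argv[6])
E
python3 obj.py 437 -247 150 200 40
```

```text
tcp [ 437.23943768 -242.75082719  251.8908322 ] [ 1.79989681e+02 -9.50409915e-02  1.48990529e+02]
wrist 3505 encl ((435.8550109863281, -246.79037475585938), 25.357467651367188) top30 mean [ 434.66902384 -245.99263704  180.91031552] zmax 191.47051846431197 rel [ -1.3123553   -4.22081868 251.88824574]
top 280 encl ((435.83709716796875, -246.68775939941406), 24.73088836669922) top30 mean [ 430.87337989 -245.32657108  178.23863847] zmax 191.43828485787924 rel [ -1.24413643  -4.14209774 251.88837307]
```

To row units: 102 mm is 0.255, -4.2 mm is -0.0105.

>>> {"method": "send_path", "body": {
  "plan": [-0.0015, -0.005, 0.025, 0, 0, 0, -0.003, -0.0105, 0.075, 0, 0, 0, -0.003, -0.0105, 0.15, 0, 0, 0, -0.003, -0.0105, 0.2125, 0, 0, 0, -0.003, -0.0105, 0.245, 0, 0, 0, -0.003, -0.0105, 0.255, 0, 0, 0, -0.003, -0.0105, 0.255, 0, 0, 0, -0.003, -0.0105, 0.255, 0, 0, 0]
}}

```text
clock: 14.85
eef_pos: [436.4, -248.3, 151.1]
eef_rot: [180.0, 0.0, 149.0]
wrist_force: [-0.1, -0.6, -0.2]
grip_width: 1.001
gripper_force: 0.0
```

>>> {"method": "send_path", "body": {
  "plan": [0, 0, 0, 0, 0, 0, 0, 0, 0, 0, 0, 0, 0, 0, 0, 0, 0, 0, 0, 0, 0, 0, 0, 0, 0, 0, 0, 0, 0, 0, 0, 0, 0, 0, 0, 0, 0, 0, 0, 0, 0, 0, 0, 0, 0, 0, 0, 0, 0, 0, 0, 0, 0, 0],
  "aperture": 0.0,
  "clamp_n": 25
}}

```text
clock: 15.75
eef_pos: [436.1, -248.4, 150.7]
eef_rot: [-180.0, 0.0, 148.9]
wrist_force: [-0.1, -0.4, 1.9]
grip_width: 0.514
gripper_force: 25.0
```

To row units: -145 mm is -0.3625, -140 mm is -0.35.

>>> {"method": "send_path", "body": {
  "plan": [0, 0, -0.0075, 0, 0, 0, 0, 0, -0.025, 0, 0, 0, 0, 0, -0.0625, 0, 0, 0, 0, 0, -0.125, 0, 0, 0, 0, 0, -0.2, 0, 0, 0, 0, 0, -0.275, 0, 0, 0, 0, 0, -0.325, 0, 0, 0, 0, 0, -0.35, 0, 0, 0, 0, 0, -0.3625, 0, 0, 0, 0, 0, -0.3625, 0, 0, 0],
  "aperture": 0.0,
  "clamp_n": 35
}}

```text
clock: 16.75
eef_pos: [436.0, -248.2, 295.7]
eef_rot: [180.0, 0.0, 148.9]
wrist_force: [-0.1, -0.5, -1.7]
grip_width: 0.515
gripper_force: 35.0
```

>>> {"method": "send_path", "body": {
  "plan": [0.005, 0.015, 0, 0, 0, 0, 0.015, 0.045, 0, 0, 0, 0, 0.03, 0.09, 0, 0, 0, 0, 0.05, 0.15, 0, 0, 0, 0, 0.0725, 0.22, 0, 0, 0, 0, 0.095, 0.29, 0, 0, 0, 0, 0.1175, 0.36, 0, 0, 0, 0, 0.1425, 0.43, 0, 0, 0, 0, 0.165, 0.5, 0, 0, 0, 0, 0.1875, 0.57, 0, 0, 0, 0]
}}

```text
clock: 17.75
eef_pos: [489.0, -12.0, 294.9]
eef_rot: [-180.0, -0.1, 149.0]
wrist_force: [1.0, -0.2, -0.4]
grip_width: 0.515
gripper_force: 35.0
```

>>> {"method": "send_path", "body": {
  "plan": [0.0225, 0.07, 0, 0, 0, 0, 0.0475, 0.1425, 0, 0, 0, 0, 0.07, 0.215, 0, 0, 0, 0, 0.095, 0.2875, 0, 0, 0, 0, 0.12, 0.36, 0, 0, 0, 0, 0.1425, 0.4325, 0, 0, 0, 0, 0.165, 0.505, 0, 0, 0, 0, 0.19, 0.5775, 0, 0, 0, 0, 0.21, 0.64, 0, 0, 0, 0, 0.2275, 0.69, 0, 0, 0, 0]
}}

```text
clock: 18.75
eef_pos: [553.0, 271.8, 294.5]
eef_rot: [-179.9, -0.1, 149.0]
wrist_force: [-0.2, -0.4, -1.6]
grip_width: 0.515
gripper_force: 35.0
```

>>> {"method": "send_path", "body": {
  "plan": [0.0175, 0.05, 0, 0, 0, 0, 0.0325, 0.095, 0, 0, 0, 0, 0.0425, 0.125, 0, 0, 0, 0, 0.0475, 0.14, 0, 0, 0, 0, 0.0475, 0.147, 0, 0, 0, 0, 0.0475, 0.147, 0, 0, 0, 0, 0.0475, 0.147, 0, 0, 0, 0]
}}

```text
clock: 19.45
eef_pos: [568.1, 328.2, 295.8]
eef_rot: [-180.0, 0.0, 148.9]
wrist_force: [0.2, -0.1, -1.9]
grip_width: 0.514
gripper_force: 35.0
```

```bash
cat > mh.py <<'E'
import sys
from cups import *
cx,cy,h,rad=map(float,sys.argv[1:5]); p,r=pose()
print('tcp',p,'rel cup',r.inv().apply([cx,cy,0]-p))
c=cam('wrist'); W=cloud(c); 
if len(sys.argv)>5: save(c,sys.argv[5])
E
python3 mh.py 567 331.2 0 0 mill1.png
```

```text
tcp [568.12320301 328.22177828 295.7799544 ] rel cup [  2.59507267   2.05500618 295.77855798]
```

View pics/mill1.png

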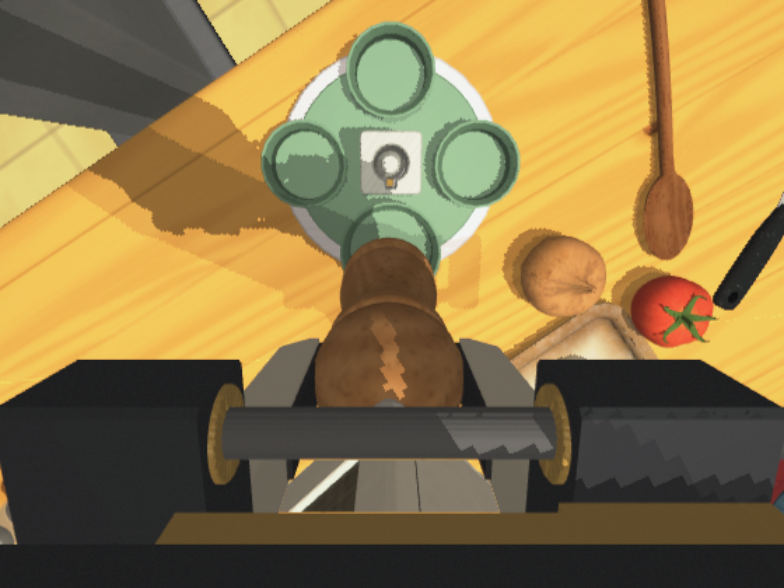

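The mill hangs upright over the wide cup (390,240). A small centring shift comes first, then I lower it.

To row units: 90 mm is 0.225, 1.7 mm is 0.0043.

>>> {"method": "send_path", "body": {
  "plan": [0.002, 0.0025, 0.0125, 0, 0, 0, 0.0043, 0.005, 0.0375, 0, 0, 0, 0.0043, 0.005, 0.0875, 0, 0, 0, 0.0043, 0.005, 0.1375, 0, 0, 0, 0.0043, 0.005, 0.1875, 0, 0, 0, 0.0043, 0.005, 0.2175, 0, 0, 0, 0.0043, 0.005, 0.225, 0, 0, 0, 0.0043, 0.005, 0.225, 0, 0, 0, 0.0043, 0.005, 0.225, 0, 0, 0]
}}

```text
clock: 20.4
eef_pos: [568.0, 332.1, 206.4]
eef_rot: [179.9, 0.0, 148.9]
wrist_force: [0.4, 0.1, -1.3]
grip_width: 0.508
gripper_force: 35.0
```

```bash
python3 - <<'E'
from cups import *
p,r=pose(); print('tcp',p, 'rel cup',r.inv().apply([567,331.2,0]-p))
c=cam('scene'); save(c,'millscene.png',1.0)
c=cam('top'); W=cloud(c); d=np.hypot(W[...,0]-567,W[...,1]-331)
E
```

```text
tcp [567.99187747 332.05280371 206.38219009] rel cup [  0.51923295  -1.46861214 206.38045706]
```

```bash
python3 - <<'E'
import cv2
a=cv2.imread('pics/millscene.png'); cv2.imwrite('pics/millcrop.png',cv2.resize(a[90:290,130:330],None,fx=2.5,fy=2.5))
E
```

```text
(no output)
```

View pics/millcrop.png

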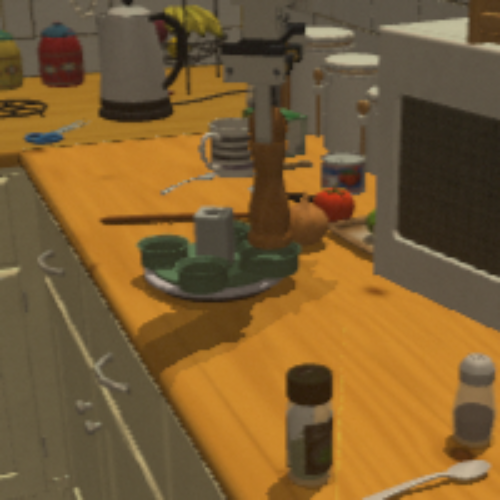

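The mill is upright, with its base over the wide cup at (270,240).

To row units: 27 mm is 0.0675, 23 mm is 0.0575.

>>> {"method": "send_path", "body": {
  "plan": [0, -0.0018, 0.015, 0, 0, 0, 0, -0.0018, 0.03, 0, 0, 0, 0, -0.0018, 0.045, 0, 0, 0, 0, -0.0018, 0.0575, 0, 0, 0, 0, -0.0018, 0.0675, 0, 0, 0, 0, -0.0018, 0.0675, 0, 0, 0]
}}

```text
clock: 21.1
eef_pos: [566.9, 331.1, 177.8]
eef_rot: [-179.9, -0.0, 148.9]
wrist_force: [0.4, 0.0, -2.1]
grip_width: 0.515
gripper_force: 35.0
```

>>> {"method": "send_path", "body": {
  "plan": [0, 0, 0.0025, 0, 0, 0, 0, 0, 0.005, 0, 0, 0, 0, 0, 0.0075, 0, 0, 0, 0, 0, 0.0075, 0, 0, 0]
}}

```text
clock: 21.5
eef_pos: [567.6, 331.3, 176.7]
eef_rot: [179.9, 0.0, 148.9]
wrist_force: [-0.6, -1.1, 5.5]
grip_width: 0.514
gripper_force: 35.0
```

To row units: -1 mm is -0.0025.

>>> {"method": "send_path", "body": {
  "plan": [0, 0, -0.0025, 0, 0, 0, 0, 0, -0.0025, 0, 0, 0, 0, 0, -0.0025, 0, 0, 0, 0, 0, -0.0025, 0, 0, 0, 0, 0, -0.0025, 0, 0, 0, 0, 0, -0.0025, 0, 0, 0, 0, 0, -0.0025, 0, 0, 0],
  "aperture": 1.0
}}

```text
clock: 22.2
eef_pos: [567.2, 331.2, 176.6]
eef_rot: [-180.0, -0.0, 148.9]
wrist_force: [0.4, 0.1, -0.9]
grip_width: 0.999
gripper_force: 0.0
```

>>> {"method": "send_path", "body": {
  "plan": [0, 0, -0.02, 0, 0, 0, 0, 0, -0.075, 0, 0, 0, 0, 0, -0.15, 0, 0, 0, 0, 0, -0.2125, 0, 0, 0, 0, 0, -0.2375, 0, 0, 0, 0, 0, -0.2375, 0, 0, 0]
}}

```text
clock: 22.8
eef_pos: [567.7, 331.5, 273.3]
eef_rot: [179.8, 0.1, 148.9]
wrist_force: [-0.4, -0.1, -0.6]
grip_width: 0.996
gripper_force: 0.0
```

```bash
python3 obj.py 567 331 180 222 40; python3 -c "
from h import *
print(totool([604,-121,200]))"
```

```text
tcp [567.72407433 331.52841071 273.25996264] [1.79848024e+02 6.79232362e-02 1.48932775e+02]
wrist 3614 encl ((566.9087524414062, 332.915771484375), 25.313308715820312) top30 mean [565.98669182 333.6397208  206.97016094] zmax 217.9817949269602 rel [1.73825678e+00 4.28068699e-02 2.73259169e+02]
top 43 encl ((573.038818359375, 329.6075744628906), 18.41404151916504) top30 mean [567.83708942 329.15536603 213.94996422] zmax 215.79035038166316 rel [ -5.21969576   0.3724869  273.26829184]
[-265.1319019  -367.94609968   71.05469196]
```

The mill is standing in the wide cup: its top is at z≈217 and it is centred. Next is the salt.

The rows are not in the units I measure in: shifts go in shares of 400 mm and turns go in shares of 360 degrees. I convert before sending: -326 mm is -0.815, -291 mm is -0.7275.

>>> {"method": "send_path", "body": {
  "plan": [-0.03, -0.04, 0, 0, 0, 0, -0.0875, -0.12, 0, 0, 0, 0, -0.15, -0.2075, 0, 0, 0, 0, -0.2125, -0.295, 0, 0, 0, 0, -0.275, -0.3825, 0, 0, 0, 0, -0.3375, -0.4675, 0, 0, 0, 0, -0.4, -0.555, 0, 0, 0, 0, -0.4625, -0.6425, 0.025, 0, 0, 0, -0.525, -0.7275, 0.05, 0, 0, 0, -0.5875, -0.815, 0.075, 0, 0, 0]
}}

```text
clock: 23.9
eef_pos: [599.0, -72.3, 240.3]
eef_rot: [-179.9, -0.1, 148.9]
wrist_force: [0.3, -1.1, -0.3]
grip_width: 1.004
gripper_force: 0.0
```

>>> {"method": "send_path", "body": {
  "plan": [-0.045, -0.065, 0.025, 0, 0, 0, -0.0675, -0.095, 0.0625, 0, 0, 0, -0.075, -0.105, 0.095, 0, 0, 0, -0.075, -0.105, 0.1025, 0, 0, 0, -0.075, -0.105, 0.1025, 0, 0, 0, -0.075, -0.105, 0.1025, 0, 0, 0]
}}

```text
clock: 24.5
eef_pos: [604.6, -118.9, 200.8]
eef_rot: [180.0, -0.0, 149.1]
wrist_force: [-0.2, 0.5, 0.0]
grip_width: 1.001
gripper_force: 0.0
```

```bash
python3 obj.py 604 -121 55 97 35
```

```text
tcp [ 604.61520615 -118.8603352   200.81628454] [ 1.79963449e+02 -1.09445323e-02  1.49076957e+02]
wrist 1494 encl ((602.8195190429688, -120.97705078125), 17.54713249206543) top30 mean [ 603.14691973 -120.90973784   88.96500811] zmax 91.44376044174317 rel [  0.41433439  -2.86672721 200.81457944]
top 204 encl ((604.5430908203125, -122.35599517822266), 17.408357620239258) top30 mean [ 605.60657665 -122.33715172   87.65495008] zmax 91.3700434889101 rel [ -1.77286657  -3.16394585 200.81397204]
```

To row units: 158 mm is 0.395, 154 mm is 0.385.

>>> {"method": "send_path", "body": {
  "plan": [-0.0015, -0.0075, 0.0375, 0, 0, 0, -0.0015, -0.0075, 0.1125, 0, 0, 0, -0.0015, -0.0075, 0.2, 0, 0, 0, -0.0015, -0.0075, 0.2875, 0, 0, 0, -0.0015, -0.0075, 0.35, 0, 0, 0, -0.0015, -0.0075, 0.385, 0, 0, 0, -0.0015, -0.0075, 0.395, 0, 0, 0, -0.0015, -0.0075, 0.395, 0, 0, 0, -0.0015, -0.0075, 0.395, 0, 0, 0]
}}

```text
clock: 25.5
eef_pos: [604.1, -123.7, 43.9]
eef_rot: [180.0, 0.1, 148.9]
wrist_force: [-0.4, 0.5, 0.9]
grip_width: 0.997
gripper_force: 0.0
```

>>> {"method": "send_path", "body": {
  "plan": [0, 0, 0, 0, 0, 0, 0, 0, 0, 0, 0, 0, 0, 0, 0, 0, 0, 0, 0, 0, 0, 0, 0, 0, 0, 0, 0, 0, 0, 0, 0, 0, 0, 0, 0, 0, 0, 0, 0, 0, 0, 0, 0, 0, 0, 0, 0, 0, 0, 0, 0, 0, 0, 0, 0, 0, 0, 0, 0, 0],
  "aperture": 0.0,
  "clamp_n": 20
}}

```text
clock: 26.5
eef_pos: [603.3, -123.6, 42.6]
eef_rot: [-180.0, -0.0, 148.9]
wrist_force: [0.6, -0.8, -1.0]
grip_width: 0.436
gripper_force: 19.8
```

To row units: -138 mm is -0.345, -133 mm is -0.3325.

>>> {"method": "send_path", "body": {
  "plan": [0, 0, -0.0075, 0, 0, 0, 0, 0, -0.03, 0, 0, 0, 0, 0, -0.0875, 0, 0, 0, 0, 0, -0.1625, 0, 0, 0, 0, 0, -0.2375, 0, 0, 0, 0, 0, -0.3, 0, 0, 0, 0, 0, -0.3325, 0, 0, 0, 0, 0, -0.345, 0, 0, 0, 0, 0, -0.345, 0, 0, 0],
  "aperture": 0.0,
  "clamp_n": 25
}}

```text
clock: 27.4
eef_pos: [603.2, -123.6, 180.9]
eef_rot: [180.0, 0.0, 148.9]
wrist_force: [0.8, 0.2, -1.3]
grip_width: 0.438
gripper_force: 24.7
```

>>> {"method": "send_path", "body": {
  "plan": [0.015, 0.0125, 0, 0, 0, 0, 0.045, 0.04, 0, 0, 0, 0, 0.09, 0.0825, 0, 0, 0, 0, 0.145, 0.1325, 0, 0, 0, 0, 0.205, 0.1875, 0, 0, 0, 0, 0.265, 0.2425, 0, 0, 0, 0, 0.325, 0.2975, 0, 0, 0, 0, 0.385, 0.3525, 0, 0, 0, 0, 0.445, 0.4075, 0, 0, 0, 0, 0.505, 0.4625, 0, 0, 0, 0]
}}

```text
clock: 28.4
eef_pos: [523.9, 141.4, 179.8]
eef_rot: [-179.9, -0.1, 149.0]
wrist_force: [-0.3, 0.0, -0.8]
grip_width: 0.434
gripper_force: 24.7
```

>>> {"method": "send_path", "body": {
  "plan": [0.06, 0.055, 0, 0, 0, 0, 0.12, 0.11, 0, 0, 0, 0, 0.18, 0.165, 0, 0, 0, 0, 0.24, 0.22, 0, 0, 0, 0, 0.3, 0.275, 0, 0, 0, 0, 0.36, 0.33, 0, 0, 0, 0, 0.415, 0.38, 0, 0, 0, 0, 0.4625, 0.425, 0, 0, 0, 0, 0.495, 0.4525, 0, 0, 0, 0, 0.5095, 0.4665, 0, 0, 0, 0]
}}

```text
clock: 29.4
eef_pos: [445.4, 405.9, 179.8]
eef_rot: [-179.9, -0.0, 149.1]
wrist_force: [-0.5, -1.0, -1.4]
grip_width: 0.431
gripper_force: 24.7
```

>>> {"method": "send_path", "body": {
  "plan": [0, 0, 0, 0, 0, 0, 0, 0, 0, 0, 0, 0, 0, 0, 0, 0, 0, 0]
}}

```text
clock: 29.7
eef_pos: [448.0, 402.6, 180.6]
eef_rot: [-180.0, 0.0, 148.8]
wrist_force: [-0.1, 0.7, -1.1]
grip_width: 0.435
gripper_force: 24.7
```

```bash
python3 mh.py 446.2 404.5 0 0 salt1.png
```

```text
tcp [448.04980562 402.55974654 180.64434727] rel cup [  2.67880818   0.79696551 180.64261789]
```

View pics/salt1.png

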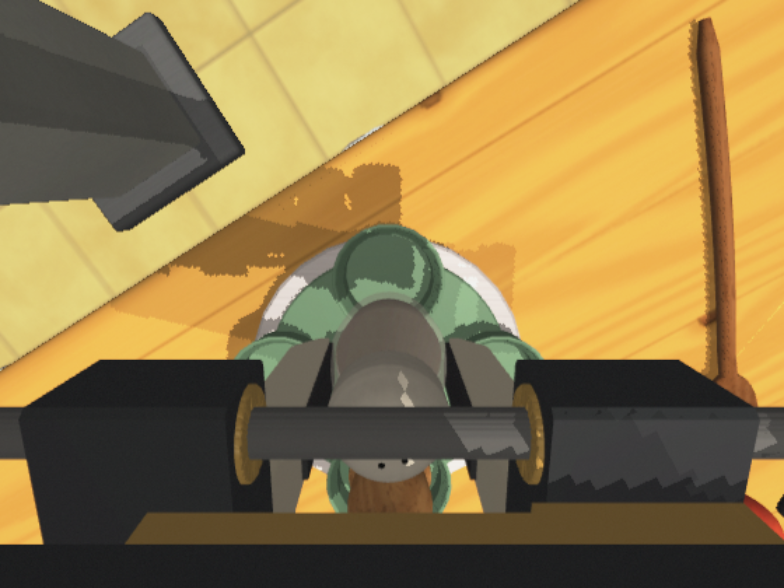

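The salt is upright between the fingers, with the back cup ahead of it at (388,270).

To row units: 108 mm is 0.27, 1.8 mm is 0.0045.

>>> {"method": "send_path", "body": {
  "plan": [0.0023, 0.001, 0.02, 0, 0, 0, 0.0045, 0.002, 0.0625, 0, 0, 0, 0.0045, 0.002, 0.1125, 0, 0, 0, 0.0045, 0.002, 0.1625, 0, 0, 0, 0.0045, 0.002, 0.2, 0, 0, 0, 0.0045, 0.002, 0.225, 0, 0, 0, 0.0045, 0.002, 0.245, 0, 0, 0, 0.0045, 0.002, 0.26, 0, 0, 0, 0.0045, 0.002, 0.27, 0, 0, 0, 0.0045, 0.002, 0.27, 0, 0, 0]
}}

```text
clock: 30.75
eef_pos: [446.2, 405.7, 72.4]
eef_rot: [-180.0, -0.0, 148.9]
wrist_force: [0.0, 0.1, -1.0]
grip_width: 0.434
gripper_force: 24.7
```

```bash
python3 mh.py 446.2 404.5 0 0
```

```text
tcp [446.23141232 405.6553298   72.41590989] rel cup [-0.57071101 -0.99154541 72.41609562]
```

>>> {"method": "send_path", "body": {
  "plan": [0, 0, 0.0025, 0, 0, 0, 0, 0, 0.005, 0, 0, 0, 0, 0, 0.0075, 0, 0, 0, 0, 0, 0.01, 0, 0, 0, 0, 0, 0.0125, 0, 0, 0, 0, 0, 0.0125, 0, 0, 0]
}}

```text
clock: 31.4
eef_pos: [446.5, 405.9, 68.4]
eef_rot: [179.9, 0.0, 148.9]
wrist_force: [-1.7, -1.1, 8.0]
grip_width: 0.431
gripper_force: 25.3
```

To row units: -1.5 mm is -0.0038.

>>> {"method": "send_path", "body": {
  "plan": [0, 0, -0.0038, 0, 0, 0, 0, 0, -0.0038, 0, 0, 0, 0, 0, -0.0038, 0, 0, 0, 0, 0, -0.0038, 0, 0, 0, 0, 0, -0.0038, 0, 0, 0, 0, 0, -0.0038, 0, 0, 0, 0, 0, -0.0038, 0, 0, 0],
  "aperture": 1.0
}}

```text
clock: 32.1
eef_pos: [446.3, 405.6, 69.1]
eef_rot: [-180.0, 0.0, 148.9]
wrist_force: [0.1, 0.5, -0.2]
grip_width: 0.972
gripper_force: 0.0
```

>>> {"method": "send_path", "body": {
  "plan": [0, 0, -0.02, 0, 0, 0, 0, 0, -0.075, 0, 0, 0, 0, 0, -0.1625, 0, 0, 0, 0, 0, -0.25, 0, 0, 0, 0, 0, -0.305, 0, 0, 0, 0, 0, -0.325, 0, 0, 0, 0, 0, -0.325, 0, 0, 0]
}}

```text
clock: 32.8
eef_pos: [446.5, 406.0, 200.3]
eef_rot: [179.9, 0.0, 148.9]
wrist_force: [0.1, -0.1, -0.4]
grip_width: 1.0
gripper_force: 0.0
```

```bash
python3 obj.py 446 404.5 75 125 30; python3 -c "
from h import *
print(totool([603,-250,200]))"
```

```text
tcp [446.54431587 405.99682919 200.27386655] [1.79877446e+02 2.15800796e-02 1.48938335e+02]
wrist 1942 encl ((444.74798583984375, 408.655029296875), 18.66288948059082) top30 mean [445.62753374 408.2160207  114.94427937] zmax 117.21810354223487 rel [  2.98571611   0.92183104 200.27518613]
top 38 encl ((449.19073486328125, 404.7209777832031), 16.99608039855957) top30 mean [450.75912179 408.88940246 112.87755968] zmax 115.46044271354143 rel [-2.84981221e+00 -1.55846744e-01  2.00275079e+02]
[-472.73323533 -480.35672134   -1.29342997]
```

To row units: -224 mm is -0.56, -220 mm is -0.55, -12 degrees is -0.0333.

>>> {"method": "send_path", "body": {
  "plan": [-0.02, -0.02, 0, 0, 0, 0, -0.06, -0.06, 0, 0, 0, 0, -0.115, -0.1175, 0, 0, 0, 0, -0.175, -0.1775, 0, 0, 0, 0, -0.2375, -0.24, 0, 0, 0, 0, -0.3, -0.305, 0, 0, 0, 0, -0.3625, -0.3675, 0, 0, 0, 0, -0.425, -0.4325, 0, 0, 0, -0.0111, -0.4875, -0.495, 0, 0, 0, -0.0222, -0.55, -0.56, 0, 0, 0, -0.0333]
}}

```text
clock: 33.9
eef_pos: [518.6, 97.9, 198.0]
eef_rot: [-179.9, -0.1, 161.1]
wrist_force: [0.3, -0.9, -0.1]
grip_width: 0.998
gripper_force: 0.0
```

```bash
python3 -c "
from h import *
print(totool([603,-250,200]))"
```

```text
[-192.63471164 -301.76910932   -1.8183444 ]
```

To row units: -286 mm is -0.715, -275 mm is -0.6875, -33 degrees is -0.0917.

>>> {"method": "send_path", "body": {
  "plan": [-0.05, -0.0775, 0, 0, 0, -0.0111, -0.1, -0.155, 0, 0, 0, -0.025, -0.15, -0.235, 0, 0, 0, -0.0389, -0.2, -0.3125, 0, 0, 0, -0.0528, -0.25, -0.3925, 0, 0, 0, -0.0667, -0.3, -0.47, 0, 0, 0, -0.0806, -0.35, -0.55, 0, 0, 0, -0.0917, -0.4, -0.6275, 0, 0, 0, -0.0917, -0.4375, -0.6875, 0, 0, 0, -0.0917, -0.455, -0.715, 0, 0, 0, -0.0917]
}}

```text
clock: 34.9
eef_pos: [596.5, -233.4, 197.7]
eef_rot: [-180.0, -0.1, -166.3]
wrist_force: [0.1, -0.3, 0.2]
grip_width: 0.999
gripper_force: 0.0
```

>>> {"method": "send_path", "body": {
  "plan": [0, 0, 0, 0, 0, 0, 0, 0, 0, 0, 0, 0]
}}

```text
clock: 35.1
eef_pos: [597.2, -228.1, 198.4]
eef_rot: [179.9, -0.1, -166.0]
wrist_force: [-0.8, 0.5, -0.1]
grip_width: 0.998
gripper_force: 0.0
```

```bash
python3 obj.py 603 -250 85 112 30
```

```text
tcp [ 597.18664029 -228.06626532  198.43455977] [ 1.79912972e+02 -5.52245776e-02 -1.66017353e+02]
wrist 2382 encl ((601.5690307617188, -248.83424377441406), 20.4715633392334) top30 mean [ 600.5551684  -249.59354338  106.15307361] zmax 107.57374589990572 rel [  0.57432828 -21.51289489 198.40275776]
top 30 encl ((611.2442626953125, -260.0546875), 12.879332542419434) top30 mean [ 611.66657853 -258.7457328   106.9083261 ] zmax 108.02647358188457 rel [ -6.10303966 -34.7386472  198.37623273]
```

To row units: 128 mm is 0.32, -21.8 mm is -0.0545.

>>> {"method": "send_path", "body": {
  "plan": [0, -0.02, 0, 0, 0, 0, 0, -0.045, 0.025, 0, 0, 0, 0, -0.0545, 0.075, 0, 0, 0, 0, -0.0545, 0.15, 0, 0, 0, 0, -0.0545, 0.225, 0, 0, 0, 0, -0.0545, 0.2875, 0, 0, 0, 0, -0.0545, 0.315, 0, 0, 0, 0, -0.0545, 0.32, 0, 0, 0, 0, -0.0545, 0.32, 0, 0, 0, 0, -0.0545, 0.32, 0, 0, 0]
}}

```text
clock: 36.2
eef_pos: [603.8, -251.0, 72.3]
eef_rot: [-179.9, 0.1, -166.1]
wrist_force: [0.6, 0.2, -0.2]
grip_width: 0.999
gripper_force: 0.0
```

>>> {"method": "send_path", "body": {
  "plan": [0, 0, 0, 0, 0, 0, 0, 0, 0, 0, 0, 0, 0, 0, 0, 0, 0, 0, 0, 0, 0, 0, 0, 0, 0, 0, 0, 0, 0, 0, 0, 0, 0, 0, 0, 0, 0, 0, 0, 0, 0, 0, 0, 0, 0, 0, 0, 0, 0, 0, 0, 0, 0, 0, 0, 0, 0, 0, 0, 0],
  "aperture": 0.0,
  "clamp_n": 20
}}

```text
clock: 37.2
eef_pos: [603.0, -250.6, 71.1]
eef_rot: [180.0, -0.0, -166.1]
wrist_force: [0.7, -0.4, -0.3]
grip_width: 0.431
gripper_force: 20.0
```

To row units: -105 mm is -0.2625, -100 mm is -0.25.

>>> {"method": "send_path", "body": {
  "plan": [0, 0, -0.0075, 0, 0, 0, 0, 0, -0.03, 0, 0, 0, 0, 0, -0.08, 0, 0, 0, 0, 0, -0.15, 0, 0, 0, 0, 0, -0.2125, 0, 0, 0, 0, 0, -0.25, 0, 0, 0, 0, 0, -0.2625, 0, 0, 0, 0, 0, -0.2625, 0, 0, 0],
  "aperture": 0.0,
  "clamp_n": 25
}}

```text
clock: 38.0
eef_pos: [603.1, -250.7, 176.6]
eef_rot: [-180.0, 0.0, -166.1]
wrist_force: [0.6, 0.5, -2.1]
grip_width: 0.436
gripper_force: 25.0
```

>>> {"method": "send_path", "body": {
  "plan": [0, 0.02, 0, 0, 0, 0, 0, 0.06, 0, 0, 0, 0, 0, 0.12, 0, 0, 0, 0, 0, 0.195, 0, 0, 0, 0, -0.0025, 0.275, 0, 0, 0, 0, -0.0025, 0.355, 0, 0, 0, 0, -0.005, 0.435, 0, 0, 0, 0, -0.005, 0.515, 0, 0, 0, 0, -0.0075, 0.595, 0, 0, 0, 0, -0.0075, 0.675, 0, 0, 0, 0]
}}

```text
clock: 39.0
eef_pos: [539.3, 14.7, 175.4]
eef_rot: [180.0, -0.1, -166.0]
wrist_force: [0.4, 0.5, -1.5]
grip_width: 0.434
gripper_force: 25.0
```

>>> {"method": "send_path", "body": {
  "plan": [0, 0.08, 0, 0, 0, 0, 0, 0.16, 0, 0, 0, 0, -0.0025, 0.24, 0, 0, 0, 0, -0.0025, 0.32, 0, 0, 0, 0, -0.0025, 0.4, 0, 0, 0, 0, -0.005, 0.48, 0, 0, 0, 0, -0.005, 0.56, 0, 0, 0, 0, -0.0075, 0.64, 0, 0, 0, 0, -0.0075, 0.7, 0, 0, 0, 0, -0.0075, 0.74, 0, 0, 0, 0]
}}

```text
clock: 40.0
eef_pos: [470.2, 302.7, 175.4]
eef_rot: [180.0, -0.1, -165.9]
wrist_force: [-0.3, -0.1, -1.8]
grip_width: 0.435
gripper_force: 25.0
```

>>> {"method": "send_path", "body": {
  "plan": [0, 0.0125, 0, 0, 0, 0, 0, 0.02, 0, 0, 0, 0, 0, 0.02, 0, 0, 0, 0, 0, 0.02, 0, 0, 0, 0]
}}

```text
clock: 40.4
eef_pos: [470.9, 306.6, 176.1]
eef_rot: [-180.0, -0.0, -166.2]
wrist_force: [0.9, -0.7, -1.5]
grip_width: 0.432
gripper_force: 25.0
```

```bash
python3 mh.py 469.2 309 0 0
```

```text
tcp [470.94399234 306.63748383 176.0993254 ] rel cup [  1.1040938    2.82362484 176.09771014]
```

To row units: 75 mm is 0.1875, 2.8 mm is 0.007.

>>> {"method": "send_path", "body": {
  "plan": [0.0008, 0.0038, 0.0125, 0, 0, 0, 0.0015, 0.007, 0.0375, 0, 0, 0, 0.0015, 0.007, 0.08, 0, 0, 0, 0.0015, 0.007, 0.12, 0, 0, 0, 0.0015, 0.007, 0.15, 0, 0, 0, 0.0015, 0.007, 0.17, 0, 0, 0, 0.0015, 0.007, 0.1825, 0, 0, 0, 0.0015, 0.007, 0.1875, 0, 0, 0, 0.0015, 0.007, 0.1875, 0, 0, 0]
}}

```text
clock: 41.35
eef_pos: [469.4, 310.6, 101.1]
eef_rot: [-180.0, 0.0, -166.1]
wrist_force: [0.7, 0.1, -0.3]
grip_width: 0.435
gripper_force: 25.0
```

```bash
python3 mh.py 469.2 309 0 0 jar1.png
```

```text
tcp [469.39678171 310.55713748 101.12606405] rel cup [  0.57414764  -1.46274524 101.12603503]
```

>>> {"method": "send_path", "body": {
  "plan": [0, 0, 0.0025, 0, 0, 0, 0, 0, 0.005, 0, 0, 0, 0, 0, 0.0075, 0, 0, 0, 0, 0, 0.01, 0, 0, 0, 0, 0, 0.0125, 0, 0, 0, 0, 0, 0.0125, 0, 0, 0]
}}

```text
clock: 42.0
eef_pos: [469.4, 310.6, 96.9]
eef_rot: [180.0, 0.0, -166.1]
wrist_force: [-1.5, -1.0, 10.7]
grip_width: 0.433
gripper_force: 25.0
```

To row units: -1.5 mm is -0.0038.

>>> {"method": "send_path", "body": {
  "plan": [0, 0, -0.0038, 0, 0, 0, 0, 0, -0.0038, 0, 0, 0, 0, 0, -0.0038, 0, 0, 0, 0, 0, -0.0038, 0, 0, 0, 0, 0, -0.0038, 0, 0, 0, 0, 0, -0.0038, 0, 0, 0],
  "aperture": 0.65
}}

```text
clock: 42.6
eef_pos: [469.3, 310.5, 97.5]
eef_rot: [-180.0, -0.0, -166.1]
wrist_force: [0.7, 1.3, 0.2]
grip_width: 0.649
gripper_force: 0.0
```

>>> {"method": "send_path", "body": {
  "plan": [0, 0, -0.02, 0, 0, 0, 0, 0, -0.075, 0, 0, 0, 0, 0, -0.15, 0, 0, 0, 0, 0, -0.225, 0, 0, 0, 0, 0, -0.275, 0, 0, 0, 0, 0, -0.2875, 0, 0, 0, 0, 0, -0.2875, 0, 0, 0]
}}

```text
clock: 43.3
eef_pos: [469.5, 310.6, 213.4]
eef_rot: [180.0, 0.1, -166.1]
wrist_force: [0.2, 0.1, 0.6]
grip_width: 0.648
gripper_force: 0.0
```

```bash
python3 obj.py 469.2 309 90 140 30; python3 -c "
from h import *
print(totool([434.3,-117,200]))"
```

```text
tcp [469.52194631 310.60756606 213.37032548] [ 1.79965252e+02  8.76307143e-02 -1.66066901e+02]
wrist 2775 encl ((467.9252014160156, 311.7600402832031), 20.544389724731445) top30 mean [466.73976541 310.82648641 132.06972106] zmax 133.6742464290102 rel [  1.59859833   1.37364247 213.36900238]
[ 136.48237312 -406.25028701   12.18715296]
```

To row units: -295 mm is -0.7375, -262 mm is -0.655, 64 degrees is 0.1778.

```bash
python3 -c "
from h import *
print(read_state()['joints'])"
```

```text
[-37.11842146  24.49691087  -2.98278955 114.1114123    1.86834364
  41.50099272  62.70656249]
```

>>> {"method": "send_path", "body": {
  "plan": [0.0125, -0.02, 0, 0, 0, 0, 0.0375, -0.08, 0, 0, 0, 0, 0.0625, -0.155, 0, 0, 0, 0.0222, 0.0875, -0.2375, 0, 0, 0, 0.0444, 0.115, -0.32, 0, 0, 0, 0.0667, 0.1425, -0.4, 0, 0, 0, 0.0889, 0.17, -0.4875, 0, 0, 0, 0.1111, 0.2, -0.57, 0, 0, 0, 0.1333, 0.225, -0.655, 0, 0, 0, 0.1556, 0.255, -0.7375, 0, 0, 0, 0.1778],
  "aperture": 1.0
}}

```text
clock: 44.4
eef_pos: [440.3, -2.3, 212.0]
eef_rot: [-179.9, -0.0, 129.6]
wrist_force: [1.3, -0.7, 0.0]
grip_width: 1.0
gripper_force: 0.0
```

```bash
python3 -c "
from h import *
print(read_state()['joints'],totool([434.3,-117,200]))"
```

```text
[-19.86360144  17.00257469  16.33152039 129.35006066  -8.27502839
  34.65425944  42.20389227] [-84.61966886 -77.71507586  12.03224814]
```

To row units: -80 mm is -0.2, -76 mm is -0.19, 25.6 degrees is 0.0711.

>>> {"method": "send_path", "body": {
  "plan": [-0.05, -0.045, 0, 0, 0, 0.0222, -0.105, -0.095, 0, 0, 0, 0.0444, -0.155, -0.14, 0, 0, 0, 0.0667, -0.19, -0.1725, 0, 0, 0, 0.0711, -0.2, -0.1825, 0, 0, 0, 0.0711, -0.2, -0.1825, 0, 0, 0, 0.0711, -0.2, -0.1825, 0, 0, 0, 0.0711]
}}

```text
clock: 45.1
eef_pos: [436.4, -107.8, 212.3]
eef_rot: [-180.0, -0.0, 104.4]
wrist_force: [-0.9, 0.2, 0.2]
grip_width: 1.004
gripper_force: 0.0
```

```bash
python3 obj.py 434.3 -117 85 112 30
```

```text
tcp [ 436.4274084  -107.77793712  212.27549537] [-1.79955404e+02 -3.39853915e-02  1.04425647e+02]
wrist 2145 encl ((432.1253356933594, -115.93486785888672), 20.496397018432617) top30 mean [ 432.20461354 -117.01763329  106.13037029] zmax 107.96277522139748 rel [ -6.95392132  -6.03329543 212.27616825]
top 227 encl ((434.1912841796875, -117.56399536132812), 20.451704025268555) top30 mean [ 435.00016009 -114.78656004  105.89056199] zmax 108.5817287420367 rel [ -9.04636108  -4.43833797 212.27368567]
```

To row units: 141 mm is 0.3525, -5.2 mm is -0.013.

>>> {"method": "send_path", "body": {
  "plan": [-0.01, -0.0063, 0.0125, 0, 0, 0, -0.02, -0.013, 0.05, 0, 0, 0, -0.02, -0.013, 0.125, 0, 0, 0, -0.02, -0.013, 0.205, 0, 0, 0, -0.02, -0.013, 0.28, 0, 0, 0, -0.02, -0.013, 0.33, 0, 0, 0, -0.02, -0.013, 0.35, 0, 0, 0, -0.02, -0.013, 0.3525, 0, 0, 0, -0.02, -0.013, 0.3525, 0, 0, 0, -0.02, -0.013, 0.3525, 0, 0, 0]
}}

```text
clock: 46.2
eef_pos: [434.2, -117.7, 72.5]
eef_rot: [179.9, 0.0, 104.3]
wrist_force: [0.3, 0.0, 0.6]
grip_width: 1.0
gripper_force: 0.0
```

>>> {"method": "send_path", "body": {
  "plan": [0, 0, 0, 0, 0, 0, 0, 0, 0, 0, 0, 0, 0, 0, 0, 0, 0, 0, 0, 0, 0, 0, 0, 0, 0, 0, 0, 0, 0, 0, 0, 0, 0, 0, 0, 0, 0, 0, 0, 0, 0, 0, 0, 0, 0, 0, 0, 0, 0, 0, 0, 0, 0, 0, 0, 0, 0, 0, 0, 0],
  "aperture": 0.0,
  "clamp_n": 25
}}

```text
clock: 47.2
eef_pos: [433.7, -117.6, 71.6]
eef_rot: [-180.0, -0.0, 104.3]
wrist_force: [-0.8, 0.2, -1.0]
grip_width: 0.433
gripper_force: 24.9
```

```bash
python3 -c "
from h import *
print(totool([433.2,-116.8,71]),totool([541.2,428.3,170]))"
```

```text
[ 0.92981299 -0.26314104  0.58431281] [502.31119089 239.34518487 -98.42868661]
```

To row units: -238 mm is -0.595, -228 mm is -0.57.

>>> {"method": "send_path", "body": {
  "plan": [0, 0, -0.0075, 0, 0, 0, 0, 0, -0.03, 0, 0, 0, 0, 0, -0.0875, 0, 0, 0, 0, 0, -0.17, 0, 0, 0, 0, 0, -0.2575, 0, 0, 0, 0, 0, -0.345, 0, 0, 0, 0, 0, -0.4325, 0, 0, 0, 0, 0, -0.5125, 0, 0, 0, 0, 0, -0.57, 0, 0, 0, 0, 0, -0.595, 0, 0, 0]
}}

```text
clock: 48.2
eef_pos: [433.9, -117.8, 312.1]
eef_rot: [179.8, 0.0, 104.3]
wrist_force: [0.3, 0.5, -1.4]
grip_width: 0.436
gripper_force: 24.9
```

>>> {"method": "send_path", "body": {
  "plan": [0.0175, 0.0075, 0, 0, 0, 0, 0.055, 0.0275, 0, 0, 0, 0, 0.1075, 0.0525, 0, 0, 0, 0, 0.175, 0.0825, 0, 0, 0, 0, 0.25, 0.12, 0, 0, 0, 0, 0.325, 0.155, 0, 0, 0, 0, 0.4, 0.19, 0, 0, 0, 0, 0.475, 0.2275, 0, 0, 0, 0, 0.55, 0.2625, 0, 0, 0, 0, 0.625, 0.2975, 0, 0, 0, 0]
}}

```text
clock: 49.2
eef_pos: [486.2, 155.7, 307.9]
eef_rot: [-179.8, 0.0, 104.4]
wrist_force: [0.4, -0.7, -0.5]
grip_width: 0.436
gripper_force: 24.9
```

>>> {"method": "send_path", "body": {
  "plan": [0.075, 0.035, 0, 0, 0, 0, 0.15, 0.0725, 0, 0, 0, 0, 0.225, 0.1075, 0, 0, 0, 0, 0.3, 0.1425, 0, 0, 0, 0, 0.375, 0.18, 0, 0, 0, 0, 0.45, 0.215, 0, 0, 0, 0, 0.52, 0.2475, 0, 0, 0, 0, 0.575, 0.275, 0, 0, 0, 0, 0.6125, 0.2925, 0, 0, 0, 0, 0.6285, 0.3, 0, 0, 0, 0]
}}

```text
clock: 50.2
eef_pos: [540.2, 428.9, 307.6]
eef_rot: [-179.9, 0.1, 104.4]
wrist_force: [-0.7, 0.1, -0.7]
grip_width: 0.434
gripper_force: 24.9
```

>>> {"method": "send_path", "body": {
  "plan": [0, 0, 0, 0, 0, 0, 0, 0, 0, 0, 0, 0, 0, 0, 0, 0, 0, 0]
}}

```text
clock: 50.5
eef_pos: [541.3, 425.9, 309.9]
eef_rot: [180.0, 0.0, 104.2]
wrist_force: [-0.4, -0.7, -1.3]
grip_width: 0.438
gripper_force: 24.9
```

```bash
python3 mh.py 541.2 428.3 0 0 jar2.png
```

```text
tcp [541.3303047  425.8633751  309.89816744] rel cup [  2.48810502   0.45795556 309.89744741]
```

View pics/jar2.png

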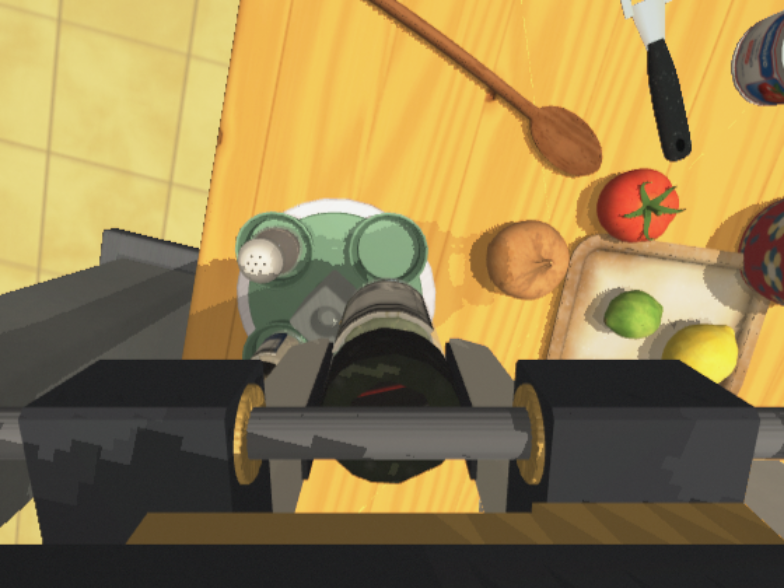

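The empty left cup is at (388,250), the salt at (270,260), and jar 2 hangs upright.

To row units: 153 mm is 0.3825, 1.6 mm is 0.004.

>>> {"method": "send_path", "body": {
  "plan": [0.002, 0.0008, 0.02, 0, 0, 0, 0.004, 0.0013, 0.0625, 0, 0, 0, 0.004, 0.0013, 0.125, 0, 0, 0, 0.004, 0.0013, 0.195, 0, 0, 0, 0.004, 0.0013, 0.2625, 0, 0, 0, 0.004, 0.0013, 0.32, 0, 0, 0, 0.004, 0.0013, 0.3625, 0, 0, 0, 0.004, 0.0013, 0.3825, 0, 0, 0, 0.004, 0.0013, 0.3825, 0, 0, 0, 0.004, 0.0013, 0.3825, 0, 0, 0]
}}

```text
clock: 51.55
eef_pos: [541.6, 429.1, 157.2]
eef_rot: [180.0, -0.0, 104.3]
wrist_force: [-0.6, 0.2, 0.2]
grip_width: 0.437
gripper_force: 24.9
```

```bash
python3 mh.py 541.2 428.3 0 0
```

```text
tcp [541.57102231 429.08772707 157.24206178] rel cup [ -0.71187448  -0.67623365 157.2414071 ]
```

To row units: 56 mm is 0.14, -1.3 mm is -0.0033.

>>> {"method": "send_path", "body": {
  "plan": [-0.0018, -0.0008, 0.02, 0, 0, 0, -0.0033, -0.0013, 0.055, 0, 0, 0, -0.0033, -0.0013, 0.09, 0, 0, 0, -0.0033, -0.0013, 0.1175, 0, 0, 0, -0.0033, -0.0013, 0.1325, 0, 0, 0, -0.0033, -0.0013, 0.14, 0, 0, 0, -0.0033, -0.0013, 0.14, 0, 0, 0]
}}

```text
clock: 52.3
eef_pos: [541.0, 427.5, 100.1]
eef_rot: [-180.0, 0.0, 104.3]
wrist_force: [1.0, -0.5, -0.9]
grip_width: 0.438
gripper_force: 24.9
```

>>> {"method": "send_path", "body": {
  "plan": [0, 0, 0.0025, 0, 0, 0, 0, 0, 0.005, 0, 0, 0, 0, 0, 0.0075, 0, 0, 0, 0, 0, 0.01, 0, 0, 0, 0, 0, 0.0113, 0, 0, 0, 0, 0, 0.0113, 0, 0, 0]
}}

```text
clock: 52.9
eef_pos: [541.2, 427.8, 97.5]
eef_rot: [180.0, -0.0, 104.3]
wrist_force: [-3.1, -1.5, 8.0]
grip_width: 0.436
gripper_force: 25.0
```

Contact came at the expected height. I'll release, retreat up and away, and check everything.

To row units: -1.5 mm is -0.0038.

>>> {"method": "send_path", "body": {
  "plan": [0, 0, -0.0038, 0, 0, 0, 0, 0, -0.0038, 0, 0, 0, 0, 0, -0.0038, 0, 0, 0, 0, 0, -0.0038, 0, 0, 0, 0, 0, -0.0038, 0, 0, 0, 0, 0, -0.0038, 0, 0, 0],
  "aperture": 0.65
}}

```text
clock: 53.5
eef_pos: [541.0, 427.6, 97.5]
eef_rot: [-180.0, 0.0, 104.3]
wrist_force: [0.9, -0.3, 0.7]
grip_width: 0.649
gripper_force: 0.0
```

>>> {"method": "send_path", "body": {
  "plan": [0, 0, -0.02, 0, 0, 0, 0, 0, -0.075, 0, 0, 0, 0, 0, -0.1625, 0, 0, 0, 0, 0, -0.2625, 0, 0, 0, 0, 0, -0.3625, 0, 0, 0, 0, 0, -0.45, 0, 0, 0, 0, 0, -0.5125, 0, 0, 0, 0, 0, -0.5375, 0, 0, 0, 0, 0, -0.5375, 0, 0, 0]
}}

```text
clock: 54.4
eef_pos: [541.4, 427.8, 314.1]
eef_rot: [179.9, -0.1, 104.3]
wrist_force: [-0.2, 0.0, -0.1]
grip_width: 0.654
gripper_force: 0.0
```

>>> {"method": "send_path", "body": {
  "plan": [-0.0375, 0, 0, 0, 0, 0, -0.1125, 0, 0, 0, 0, 0, -0.2125, 0, 0, 0, 0, 0, -0.3125, 0, 0, 0, 0, 0, -0.4125, 0, 0, 0, 0, 0, -0.5125, 0, 0, 0, 0, 0, -0.6125, 0, 0, 0, 0, 0, -0.7, 0, 0, 0, 0, 0, -0.75, 0, 0, 0, 0, 0, -0.75, 0, 0, 0, 0, 0]
}}

```text
clock: 55.4
eef_pos: [615.2, 131.6, 311.2]
eef_rot: [-179.8, 0.1, 104.0]
wrist_force: [0.1, 0.6, 0.3]
grip_width: 0.652
gripper_force: 0.0
```

```bash
python3 - <<'E'
from cups import *
c=cam('top'); save(c,'fin_top.png'); W=cloud(c)
for n,x,y,z in (('mill',567,331,165),('salt',446,404,80),('j1',469,309,110),('j2',541,428,110),('spoon',529,-180,4),('garlic',712,-195,25),('onion',665,446,35)):
    k=(np.hypot(W[...,0]-x,W[...,1]-y)<34)&(W[...,2]>z)&(W[...,2]<222); P=W[k]; print(n,k.sum(),cv2.minEnclosingCircle(P[:,:2].astype(np.float32)),P[:,2].max())
c=cam('scene'); cv2.imwrite('pics/fin_scene.png',cv2.resize(c['color'][100:260,150:330,::-1],None,fx=3.5,fy=3.5))
E
```

```text
mill 473 ((568.6694946289062, 330.4143371582031), 25.292024612426758) 218.11081908191548
salt 243 ((448.2548828125, 404.967041015625), 17.97040557861328) 116.8761415277362
j1 301 ((470.46807861328125, 309.21905517578125), 20.449546813964844) 134.10913917441846
j2 311 ((542.2214965820312, 425.88275146484375), 20.59815788269043) 135.76098418947274
spoon 89 ((529.0568237304688, -179.92140197753906), 33.76481628417969) 15.308945411912479
garlic 388 ((713.0804443359375, -195.52537536621094), 29.10489273071289) 59.72250192419508
onion 622 ((665.025390625, 446.094482421875), 33.708457946777344) 77.49019945693554
```

View pics/fin_top.png

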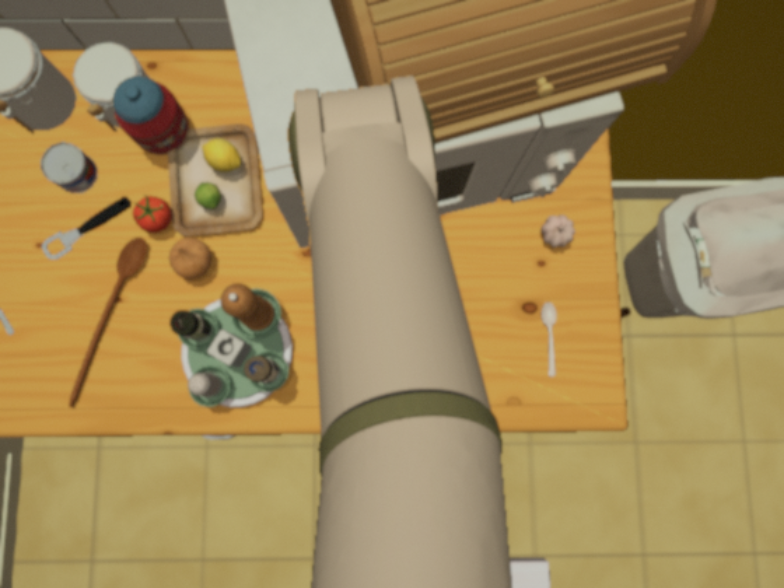

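View pics/fin_scene.png

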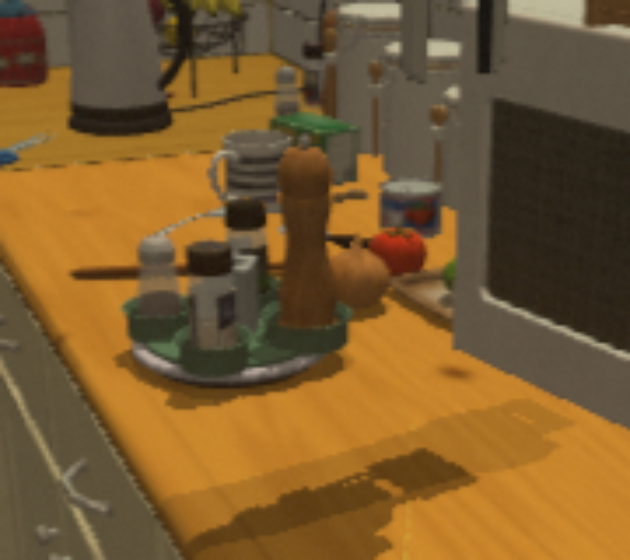

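The final pictures show all four condiments upright in the right cups: the mill opposite the salt, with a jar on each side. The onion, garlic and spoon have not moved.

```bash
python3 -c "
from cell import finish_job
print(finish_job())"
```

```text
the job is handed in; nothing more can be done
None
```

The carousel is back together and handed in at about 55 s of the 144 s: the caddy is fully home on the key, the mill is in the wide cup with the salt opposite and a spice jar on each side, and the onion, garlic and teaspoon are where they were.

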